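# Empty the tall tube with the bearing ball over the ledge

## Task

Tip the tall square tube over towards the catch tray until it leans on the tray's ledge, foot on the bench and mouth over the tray, and let go of it. Then take it again lower down, in the half towards its foot, raise the foot gently until the mouth points downhill and the steel ball inside has rolled out into the tray, then lower it back to lean on the ledge as before, foot on the bench, and let go. The ball must stay in the tray; do not disturb the other things on the bench.

Things in the scene. Friction and masses are not known exactly. Their poses are not given: they have to be found in the camera images.
- tube: The tall container: square aluminium tube, 50 x 50 mm outside, 240 mm tall, 3 mm walls, closed at the foot, open at the top, about 0.34 kg (varies by 20 %). Stands upright at the start, turned by up to 40 degrees, with a loose steel ball inside on its floor. Origin at the centre of its underside, z along the tube to the mouth, x and y square to its side faces.
- tube_mouth (a point): Centre of the tube's open mouth, 240 mm along the tube's z from its origin; same axes as the tube.
- station: Emptying station, fixed: grey sheet-steel catch tray with a higher wall at one end that carries the ledge. Origin on the bench plumb under the middle of the ledge; x points from the ledge into the tray, y along the ledge, z up. Tray: x 0 to 200 mm, y 90 mm either side, rubber floor 4 mm above the bench, other three walls 55 mm high. On the ledge's other side (x below 0) is bare bench.
- ledge (a point): The ledge: middle of the axis of a level round steel bar, 12 mm diameter, 180 mm long, along the station's y; axis 84 mm, top 90 mm above the bench. With the tube's foot edge on the bare bench 157 mm before the bar's plumb line (station x = -157 mm), the tube leans on it 60 degrees from upright, mouth over the tray; friction holds it there.
- ball_center (a point): Centre of the steel ball, 30 mm diameter, 0.11 kg, in the tube at the start; it rolls freely.
- busbar: Bystander: copper flat bar 180 x 40 x 8 mm lying on the bench; origin at the centre of its underside. Leave alone.
- stub: Bystander: SHORT open square aluminium tube, 50 x 50 mm and only 90 mm tall, empty; origin at the centre of its underside. Leave alone.
- die: Bystander: dark steel stepped round die, 56 mm across, 45 mm tall; origin at the centre of its underside. Leave alone.
- wrench: Bystander: steel wrench, 190 mm long, lying along its x; leave alone.
- oilcan: Bystander: grey round can, 60 mm across, 120 mm tall; origin at the centre of its underside. Leave alone.
- mallet: Bystander: hammer, 260 mm long, lying along its x; leave alone.
- nut: Bystander: round steel bush, 34 mm across, 16 mm tall; origin at the centre of its underside. Leave alone.
- ball: The same ball; its axes turn as it rolls.

How it is judged:
On the way, in this order (a step that is already met when the one before it is completed fails the run):
1. the tube leans on the ledge, foot on the bench, mouth over the tray, released, the ball still in it (angle between tube's own z axis and vertical between 0.45 and 1.3 rad and x of tube_mouth in the frame of station above 0 m and x of tube in the frame of station below -0.03 m and height (world z) of tube below 0.05 m and contact force between tube and station above 0.1 N and contact force between the fingers and tube below 0.1 N and linear speed of tube below 0.03 m/s and z of ball_center in the frame of tube below 0.2 m and distance between ball_center and tube below 0.2 m), for 0.2 s.
2. gripped in its lower half, the tube is tipped past level so that its mouth points downhill (angle between tube's own z axis and vertical above 1.6 rad and contact force between the fingers and tube above 0.5 N and z of the grasp point in the frame of tube below 0.125 m).
At the end, for the whole second after the job is handed in: The ball lies at rest (under 50 mm/s) on the floor of the catch tray, and the tube leans still on the ledge, 26 to 74 degrees from upright, foot on the bench outside the tray, mouth past the ledge over the tray, released (angle between tube's own z axis and vertical between 0.45 and 1.3 rad and x of each of tube_mouth, ball_center in the frame of station above 0 m and x of tube in the frame of station below -0.03 m and height (world z) of tube below 0.05 m and contact force between tube and station above 0.1 N and contact force between the fingers and tube below 0.1 N and linear speed of tube below 0.03 m/s and x of ball_center in the frame of station below 0.2 m and y of ball_center in the frame of station between -0.09 and 0.09 m and z of ball_center in the frame of station below 0.03 m and linear speed of ball below 0.05 m/s); the robot touches nothing.
It fails at once if a bystander is moved by more than 30 mm (distance of any of busbar, stub, die, wrench, oilcan, mallet, nut from where it was at the start of the episode above 0.03 m).
It also fails if it takes over 59 s, if anything falls off the work surface, if the arm or the gripper's body presses on something with over 40 N, if the wrist force passes 120 N, or if a joint passes its speed limit or range.

## Robot

A 6-joint arm with a two-finger parallel gripper is mounted at the origin on the work surface. World frame = base frame: x ahead of the robot, y to its left, z up, the work surface at z = 0. Lengths are in m, angles in rad, forces in N, time in s.
With the tool pointing down it reaches from about 0.325 to 1 m from the base axis. Payload 5.1 kg.
Tool frame: the origin (TCP) lies between the finger pads; the fingertips stand manip.tip_reach ahead of it and the grasp point (between the pads) lies 8 mm behind it (manip.tip_reach is the distance from the TCP to the fingertips, in m); z points along the fingers, y is the direction in which the jaws open and shut (so a half turn about z gives the same grasp; the last joint's range is limited). The gripper opens to 85 mm and grips with 20 to 120 N. Pads are 22 mm wide; open, the fingers measure 114 mm over their backs; the gripper's body (76 mm by 85 mm) begins 54 mm behind the grasp point. The pads swing forward as they close: fully open they stand 13 mm farther back than shut.
Start: joints at [-1.353, 0.124, 1.65, -0, 1.367, -0.083], TCP at [0.193, -0.621, 0.214] pointing down, gripper open.
Joint ranges: [-2.61, 2.61], [-1.02, 2.33], [0.03, 2.71], [-1.35, 4.49], [0.32, 2.68], [-2.91, 2.91]. Speed limits (rad/s): [2.57, 2.57, 3.14, 3.14, 3.14, 3.14].

## Interface

Orientations are given as [roll, pitch, yaw] about the fixed x, y, z axes, in that order (R = Rz(yaw) Ry(pitch) Rx(roll)).
In Python, from cell import manip gives the robot as it stands.
- The arm moves only by the tool step_arm, never from a script. Its argument "motion" is a list of rows, each an object of numbers: "tx", "ty", "tz": the shift along the tool's x, y, z in units of 300 mm (1.0 is 300 mm); "ax", "ay", "az": the turn, a rotation vector about the tool's x, y, z in units of pi rad (1.0 is pi rad); "hand": the finger opening in mm, from 0 to 85.4. In form: [{"tx": .., "ty": .., "tz": .., "ax": .., "ay": .., "az": .., "hand": ..}, ...]. A call has 1 to 8 rows; each row is the pose to reach, as a shift and turn from the pose measured when the call began, along the tool's axes at that moment, turning the shorter way round; what a row does not reach only later rows make up. A row lasts 1/10 s, in which the tool goes at most 50 mm and 8.59 degrees, less where a joint would pass 70% of its speed; a pose out of reach is approached as far as the arm can. A call with a number of a shift or a turn outside -1 to 1 is refused whole. A call with a gripper value outside its range is refused whole. The fingers move at their own pace and stop on an object; "force" is the grip in N (left out, the last holds). Time passes only in rows, so rows that repeat a pose let the fingers close. It gives the time, the measured TCP pose, the force and the opening at its end, in the units of the state.
- manip.read_state(): the state, without advancing time (a new reading comes with each control period).
- manip.snapshot(name): name is "scene" or "top" or "wrist"; returns the picture (384x512x3 uint8, red, green, blue); there is no depth.
- manip.camera_params(name): a dict with "camera_matrix" (3x3 intrinsics, pixels), "world_to_cam" (4x4, takes a point from world to camera coordinates); the wrist camera has in their place "T_tool_cam" (4x4, takes a point from camera to tool coordinates, whose origin is the TCP and whose axes are the flange's). Camera axes: x right, y up, looking along -z (the intrinsics and any distortion apply to the point x, -y, -z); pixel columns grow to the right and rows downward; lengths in m; the calibration is good to about 2 mm. A picture is of the moment at which its call begins: read the wrist's pose just before it. camera_params takes no time and is no camera call.
- manip.job_done(): hands the job in, once; it reports no verdict.
The state is a dict: "clock": time; "joints": joint angles; "qvel": joint speeds; "joint_torque": joint torques, N m; "position": TCP position; "eef_rot": TCP orientation; "ft_force": force on the tool from outside, world axes, zero at the start; "wrist_torque": the same for the moment, N m; "width": opening from 0.0 (shut) to 1.0 (fully open).
Only numpy, scipy, OpenCV 4.12 (cv2) and the standard library are available. Lean on these libraries where they do the work, as an engineer would, in place of code of your own. Each camera call takes 0.05 s, during which the arm holds its last target.

## Working session

There is one attempt and no reset: what is moved stays moved. The work goes in short steps, Python scripts to look and compute and a tool call to move; the robot and the scene stay as the last step left them, time stands still between calls to the robot, and variables do not carry over. Pictures are saved under pics/ and viewed, and the job is handed in when it is done.

Besides the shell and the picture viewer there is one more tool, called by a JSON object that holds its "name" and its "arguments". step_arm: Moves the arm, as the interface text tells. Shifts and turns lie within -1 to 1; 1 stands for 300 mm of shift or pi rad of turn. Its arguments: {"type":"object","properties":{"motion":{"type":"array","items":{"type":"object","properties":{"tx":{"type":"number"},"ty":{"type":"number"},"tz":{"type":"number"},"ax":{"type":"number"},"ay":{"type":"number"},"az":{"type":"number"},"hand":{"type":"number"}}}},"force":{"type":"number"}},"required":["motion"]}

```bash
ls; mkdir -p pics
python3 - <<'E'
from cell import manip
import cv2,numpy as np
np.set_printoptions(precision=4,suppress=True)
print(manip.read_state(), manip.tip_reach)
for n in ("scene","top","wrist"):
    p=manip.camera_params(n); print(n,p)
    cv2.imwrite(f"pics/{n}0.png",manip.snapshot(n)[:,:,::-1])
E
```

```text
pics
{'clock': 0.0, 'joints': array([-1.3526,  0.1245,  1.6516, -0.    ,  1.3675, -0.0826]), 'qvel': array([-0.0006,  0.0006,  0.0027,  0.0009,  0.001 , -0.0004]), 'joint_torque': array([  0.0008, -42.3609, -36.545 ,   0.    ,   0.007 ,  -0.    ]), 'position': array([ 0.1924, -0.6202,  0.2132]), 'eef_rot': array([-3.1396, -0.0002,  0.3008]), 'ft_force': array([-0.3722,  0.1401, -0.9985]), 'wrist_torque': array([-0.0015,  0.0034, -0.0145]), 'width': 1.0029659936422581} 0.011
scene {'camera_matrix': array([[378.6531,   0.    , 257.0472],
       [  0.    , 378.6531, 186.1783],
       [  0.    ,   0.    ,   1.    ]]), 'world_to_cam': array([[ 0.5765,  0.8171,  0.0004, -0.2395],
       [-0.5854,  0.4127,  0.6978,  0.2447],
       [ 0.57  , -0.4026,  0.7163, -1.6022],
       [ 0.    ,  0.    ,  0.    ,  1.    ]])}
top {'camera_matrix': array([[360.0525,   0.    , 255.0314],
       [  0.    , 360.0525, 188.0878],
       [  0.    ,   0.    ,   1.    ]]), 'world_to_cam': array([[ 0.0249, -0.9997,  0.0001, -0.1104],
       [ 0.9964,  0.0249,  0.0804, -0.5808],
       [-0.0804, -0.0019,  0.9968, -1.0869],
       [ 0.    ,  0.    ,  0.    ,  1.    ]])}
wrist {'camera_matrix': array([[307.2536,   0.    , 259.7549],
       [  0.    , 307.2536, 193.025 ],
       [  0.    ,   0.    ,   1.    ]]), 'T_tool_cam': array([[-0.0008,  0.9467,  0.322 ,  0.0824],
       [ 1.    ,  0.0005,  0.0012,  0.0011],
       [ 0.001 ,  0.322 , -0.9467, -0.16  ],
       [ 0.    ,  0.    ,  0.    ,  1.    ]])}
```

View pics/scene0.png

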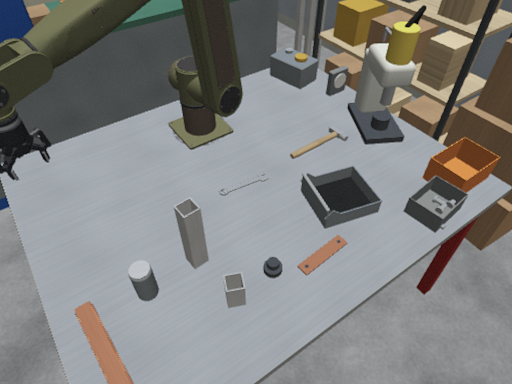

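View pics/top0.png

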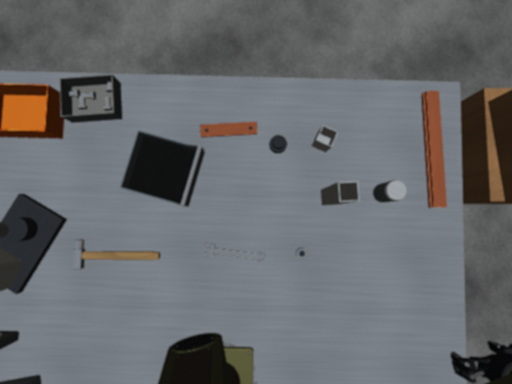

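View pics/wrist0.png

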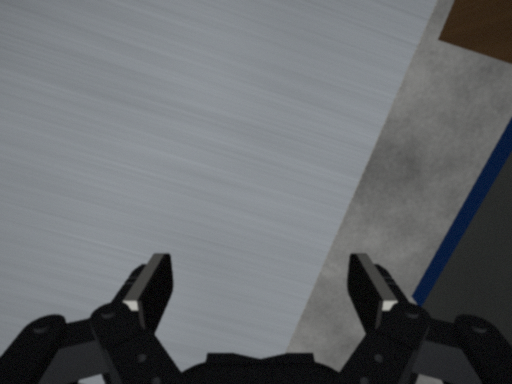

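```bash
cat > h.py <<'E'
import numpy as np,cv2
from cell import manip
np.set_printoptions(precision=4,suppress=True)
def ray(n,u,v,T_wt=None):
    p=manip.camera_params(n);K=p["camera_matrix"]
    d=np.linalg.inv(K)@[u,v,1]; d=np.array([d[0],-d[1],-d[2]])
    if n=="wrist":
        M=T_wt@p["T_tool_cam"]
    else: M=np.linalg.inv(p["world_to_cam"])
    return M[:3,3],M[:3,:3]@d
def onplane(n,u,v,z,T=None):
    o,d=ray(n,u,v,T); return o+d*(z-o[2])/d[2]
def proj(n,P,T=None):
    p=manip.camera_params(n)
    W=p["world_to_cam"] if n!="wrist" else np.linalg.inv(T@p["T_tool_cam"])
    c=W[:3,:3]@P+W[:3,3]; q=p["camera_matrix"]@[c[0],-c[1],-c[2]]; return q[:2]/q[2]
E
python3 - <<'E'
from h import *
a=cv2.imread("pics/top0.png"); b=cv2.imread("pics/scene0.png")
cv2.imwrite("pics/topc.png",cv2.resize(a[110:220,110:410],None,fx=2.6,fy=2.6,interpolation=cv2.INTER_CUBIC))
cv2.imwrite("pics/topt.png",cv2.resize(a[160:225,300:420],None,fx=6,fy=6,interpolation=cv2.INTER_CUBIC))
cv2.imwrite("pics/topl.png",cv2.resize(a[120:220,110:220],None,fx=6,fy=6,interpolation=cv2.INTER_CUBIC))
cv2.imwrite("pics/scec.png",cv2.resize(b[190:280,150:220],None,fx=6,fy=6,interpolation=cv2.INTER_CUBIC))
E
```

```text
(no output)
```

View pics/topt.png

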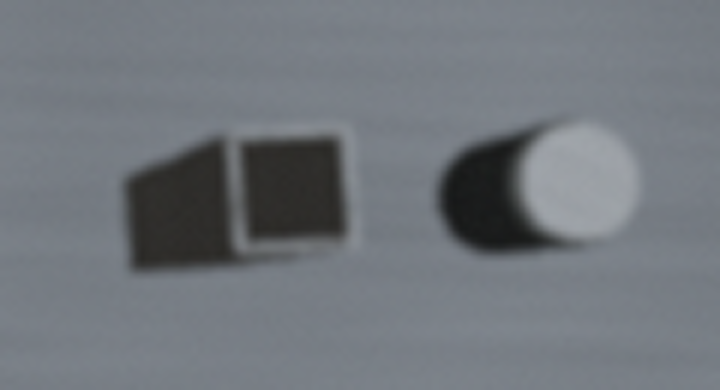

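View pics/topl.png

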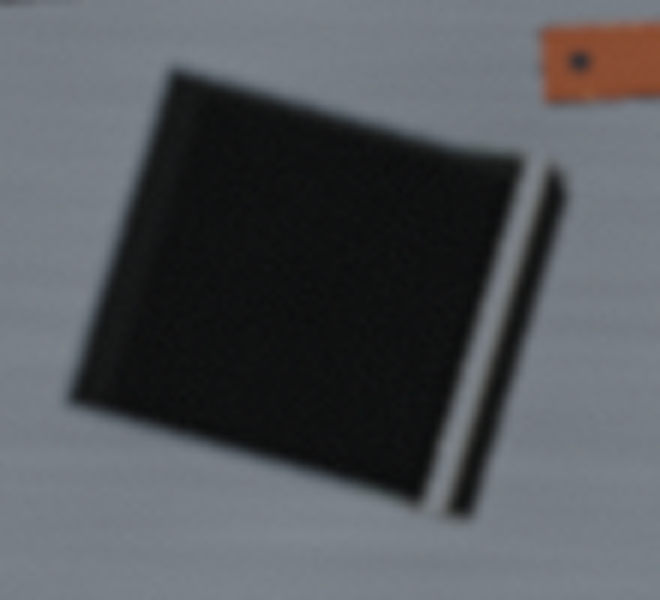

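View pics/scec.png

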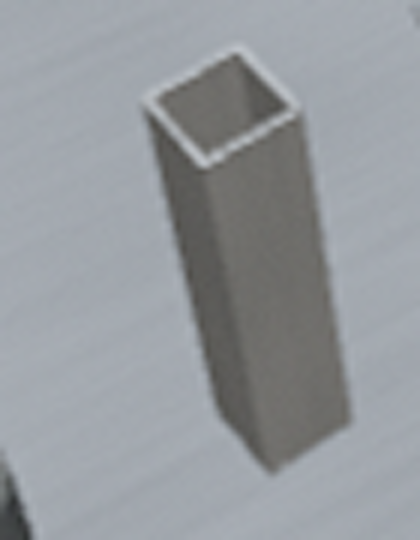

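Run:
```python
from h import *
def c(pt,off,z,n="top"):
    u,v=(np.array(pt)+.5)/6-.5+np.array(off); return onplane(n,u,v,z)
t=[c(p,(300,160),.24) for p in [(227,130),(350,127),(357,245),(235,253)]]
print(np.array(t),np.mean(t,0)); print([np.linalg.norm(t[i]-t[i-1]) for i in range(4)])
for i in range(4):
    d=t[i]-t[i-1]; print(np.degrees(np.arctan2(d[1],d[0])))
print("base",c((125,180),(300,160),0),c((132,270),(300,160),0))
s=[c(p,(150,190),.24,"scene") for p in [(147,103),(240,48),(299,107),(208,165)]]
print("scene mouth",np.array(s),np.mean(s,0))
print("scene base",[c(p,(150,190),0,"scene") for p in [(218,415),(273,474),(352,422)]])
A=c((540,158),(110,120),.088);B=c((433,512),(110,120),.088)
print("bar",A,B,np.linalg.norm(A-B),(A+B)/2)
far=[c(p,(110,120),.055) for p in [(175,70),(72,402)]]
print("far",far)
d=A-B; x=np.array([-d[1],d[0]])/np.linalg.norm(d[:2]); print("stx",x, np.degrees(np.arctan2(x[1],x[0])),(np.mean(far,0)-(A+B)/2)[:2]@x)
for n,u,v,z in [("can",397,190,.12),("stub",327,136,.09),("nut",301,252,.016),("die",277,144,.03),("bus",228,129,.008),("bus left",201,131,.008),("busr",257,128,.008),("wr1",208,246,0),("wr2",262,256,0)]:
    print(n,onplane("top",u,v,z))
```

```text
[[ 0.5881 -0.3005  0.24  ]
 [ 0.5906 -0.3514  0.24  ]
 [ 0.5418 -0.3544  0.24  ]
 [ 0.5372 -0.3041  0.24  ]] [ 0.5644 -0.3276  0.24  ]
[np.float64(0.05098662295765351), np.float64(0.05096765110106729), np.float64(0.04891363459750307), np.float64(0.0504628918475232)]
4.081407808582319
-87.16716862958224
-176.50649382478917
95.17711222134969
base [ 0.5857 -0.3017  0.    ] [ 0.5386 -0.3059  0.    ]
scene mouth [[ 0.5453 -0.3537  0.24  ]
 [ 0.5398 -0.3058  0.24  ]
 [ 0.585  -0.3014  0.24  ]
 [ 0.5913 -0.3484  0.24  ]] [ 0.5653 -0.3274  0.24  ]
scene base [array([ 0.544 , -0.3549,  0.    ]), array([ 0.5904, -0.3488,  0.    ]), array([ 0.5867, -0.3016,  0.    ])]
bar [0.6981 0.0696 0.088 ] [0.5241 0.1147 0.088 ] 0.17979371820376647 [0.6111 0.0921 0.088 ]
far [array([0.745 , 0.2611, 0.055 ]), array([0.5754, 0.3039, 0.055 ])]
stx [0.2509 0.968 ] 75.46657030860985 0.19660673904738188
can [ 0.5802 -0.4955  0.12  ]
stub [ 0.7365 -0.3032  0.09  ]
nut [ 0.3913 -0.2414  0.016 ]
die [ 0.7215 -0.1605  0.03  ]
bus [ 0.7703 -0.0056  0.008 ]
bus left [0.7617 0.0797 0.008 ]
busr [ 0.7758 -0.0973  0.008 ]
wr1 [0.4011 0.0458 0.    ]
wr2 [ 0.3746 -0.1227  0.    ]
```

```bash
cat >> h.py <<'E'
from scipy.spatial.transform import Rotation as Ro
def cur():
    s=manip.read_state(); return np.array(s["position"]),Ro.from_euler("xyz",s["eef_rot"]),s
def row(P,R):
    p,r,s=cur(); t=r.inv().apply(np.array(P)-p)/.3; a=(r.inv()*R).as_rotvec()/np.pi
    print("row t",t.round(4),"a",a.round(4), "dist mm",300*np.linalg.norm(t),"deg",180*np.linalg.norm(a))
YS=np.radians(75.5); SO=np.array([.611,.092,0])
RS=Ro.from_euler("z",YS)
def st2w(p): return SO+RS.apply(p)
def w2st(p): return RS.inv().apply(np.array(p)-SO)
def tool(tilt,yaw=None):   # tilt deg about station y, from tool-down with tool x=station x
    return RS*Ro.from_euler("y",tilt,degrees=True)*Ro.from_euler("x",np.pi)
def rep():
    p,r,s=cur(); print("t",round(s["clock"],2),"P",p,"st",w2st(p)*1000,"joints",s["joints"],"F",s["ft_force"],"M",s["wrist_torque"],"w",s["width"]*85.4)
    print("tool in station: z",RS.inv().apply(r.apply([0,0,1])),"x",RS.inv().apply(r.apply([1,0,0])))
E
python3 - <<'E'
from h import *
R=Ro.from_euler("xyz",[np.pi,0,np.radians(95)])
row([.1924,-.6202,.32],R)
row([.565,-.3275,.32],R)
E
```

```text
row t [-0.     -0.001  -0.3553] a [-0.0004 -0.0004 -0.432 ] dist mm 106.59323017655834 deg 77.76335463869258
row t [ 1.4753 -0.5648 -0.3542] a [-0.0004 -0.0004 -0.432 ] dist mm 485.69262411995635 deg 77.76335463869258
```

{"name": "step_arm", "arguments": {"motion": [{"tz": -0.36,"az": -0.05},{"tz": -0.36,"az": -0.1},{"tx": 0.2,"ty": -0.08,"tz": -0.36,"az": -0.15},{"tx": 0.4,"ty": -0.16,"tz": -0.36,"az": -0.2},{"tx": 0.6,"ty": -0.24,"tz": -0.36,"az": -0.25},{"tx": 0.75,"ty": -0.3,"tz": -0.36,"az": -0.3},{"tx": 0.9,"ty": -0.35,"tz": -0.36,"az": -0.35},{"tx": 0.98,"ty": -0.38,"tz": -0.36,"az": -0.4}], "force": 80}}

```text
invalid input at $.motion[0]: expected keys tx, ty, tz, ax, ay, az, hand
```

Run:
```python
from h import *
rep()
R=Ro.from_euler("xyz",[np.pi,0,np.radians(95)])
row([.565,-.3275,.32],R)
```

```text
t 0.15 P [ 0.1925 -0.6203  0.2134] st [-794.4252  226.8673  213.4068] joints [-1.3526  0.1244  1.6514 -0.      1.3675 -0.0826] F [ 0.1203  0.8285 -0.4541] M [0.0035 0.0321 0.015 ] w 85.5647349108437
tool in station: z [ 0.0015  0.0008 -1.    ] x [ 0.526  -0.8505  0.0001]
row t [ 1.4753 -0.5648 -0.3542] a [-0.0004 -0.0004 -0.432 ] dist mm 485.69262411995635 deg 77.76335463869258
```

All keys are needed in each row.

{"name": "step_arm", "arguments": {"motion": [{"tx": 0,"ty": 0,"tz": -0.36,"ax": 0,"ay": 0,"az": -0.05,"hand": 85},{"tx": 0,"ty": 0,"tz": -0.36,"ax": 0,"ay": 0,"az": -0.1,"hand": 85},{"tx": 0.2,"ty": -0.08,"tz": -0.36,"ax": 0,"ay": 0,"az": -0.15,"hand": 85},{"tx": 0.4,"ty": -0.16,"tz": -0.36,"ax": 0,"ay": 0,"az": -0.2,"hand": 85},{"tx": 0.55,"ty": -0.22,"tz": -0.36,"ax": 0,"ay": 0,"az": -0.25,"hand": 85},{"tx": 0.7,"ty": -0.28,"tz": -0.36,"ax": 0,"ay": 0,"az": -0.3,"hand": 85},{"tx": 0.85,"ty": -0.33,"tz": -0.36,"ax": 0,"ay": 0,"az": -0.35,"hand": 85},{"tx": 0.98,"ty": -0.38,"tz": -0.36,"ax": 0,"ay": 0,"az": -0.4,"hand": 85}], "force": 80}}

```text
clock: 0.95
position: [0.4283, -0.4325, 0.3214]
eef_rot: [-3.141, -0.002, 1.507]
ft_force: [0.6, -1.0, -0.3]
width: 0.995
```

Run:
```python
from h import *
rep()
R=Ro.from_euler("xyz",[np.pi,0,np.radians(95)])
row([.565,-.3275,.32],R)
```

```text
t 0.95 P [ 0.4283 -0.4325  0.3214] st [-553.5709   45.5397  321.3631] joints [-0.8788 -0.0102  1.6127  0.0007  1.5408 -0.8148] F [ 0.6379 -0.9846 -0.3303] M [ 0.0455  0.0227 -0.0412] w 85.01462396056492
tool in station: z [ 0.0016  0.0009 -1.    ] x [0.9822 0.1879 0.0017]
row t [0.3786 0.4323 0.0049] a [-0.0002 -0.0006 -0.0482] dist mm 172.39262131824492 deg 8.67094910471185
```

{"name": "step_arm", "arguments": {"motion": [{"tx": 0.08,"ty": 0.09,"tz": 0,"ax": 0,"ay": 0,"az": -0.02,"hand": 85},{"tx": 0.18,"ty": 0.2,"tz": 0,"ax": 0,"ay": 0,"az": -0.048,"hand": 85},{"tx": 0.28,"ty": 0.32,"tz": 0.005,"ax": 0,"ay": 0,"az": -0.048,"hand": 85},{"tx": 0.35,"ty": 0.4,"tz": 0.005,"ax": 0,"ay": 0,"az": -0.048,"hand": 85},{"tx": 0.379,"ty": 0.432,"tz": 0.005,"ax": 0,"ay": 0,"az": -0.048,"hand": 85},{"tx": 0.379,"ty": 0.432,"tz": 0.005,"ax": 0,"ay": 0,"az": -0.048,"hand": 85}]}}

```text
clock: 1.55
position: [0.5657, -0.3263, 0.3193]
eef_rot: [-3.14, -0.002, 1.66]
ft_force: [-0.9, -0.2, 0.3]
width: 0.996
```

Run:
```python
from h import *
rep()
R=Ro.from_euler("xyz",[np.pi,0,np.radians(95)])
p,r,s=cur();T=np.eye(4);T[:3,:3]=r.as_matrix();T[:3,3]=p
im=manip.snapshot("wrist"); cv2.imwrite("pics/w1.png",im[:,:,::-1])
cs=[np.array([.565,-.3275,.24])+Ro.from_euler("z",5,degrees=True).apply([a*.025,b*.025,0]) for a,b in((1,1),(1,-1),(-1,-1),(-1,1))]
print([proj("wrist",c,T).round(0) for c in cs])
row([.565,-.3275,.212],R)
```

```text
t 1.55 P [ 0.5657 -0.3263  0.3193] st [-416.3178  -60.858   319.3376] joints [-0.6058  0.0888  1.5142  0.001   1.5411 -0.695 ] F [-0.9196 -0.1554  0.3009] M [-0.0087  0.0446 -0.0026] w 85.06346033430962
tool in station: z [ 0.0017  0.002  -1.    ] x [0.942  0.3356 0.0023]
[array([291., 166.]), array([289., 223.]), array([230., 223.]), array([228., 166.])]
row t [-0.0012  0.0013  0.3585] a [-0.0005 -0.0006  0.0001] dist mm 107.54222792115979 deg 0.13454413216698705
```

View pics/w1.png

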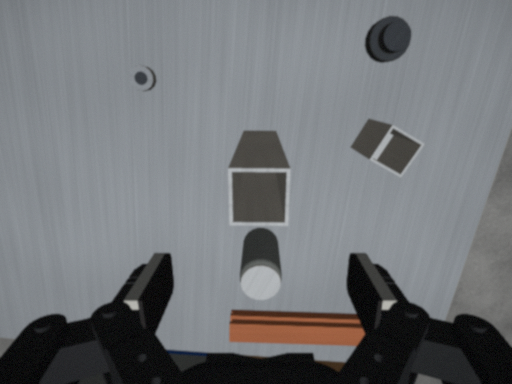

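The mouth appears at columns 229–290, rows 168–225, which matches the predicted corners, and it is square to the jaws. Next I descend and grip.

{"name": "step_arm", "arguments": {"motion": [{"tx": 0,"ty": 0,"tz": 0.1,"ax": 0,"ay": 0,"az": 0,"hand": 85},{"tx": 0,"ty": 0,"tz": 0.2,"ax": 0,"ay": 0,"az": 0,"hand": 85},{"tx": 0,"ty": 0,"tz": 0.3,"ax": 0,"ay": 0,"az": 0,"hand": 85},{"tx": 0,"ty": 0,"tz": 0.358,"ax": 0,"ay": 0,"az": 0,"hand": 85},{"tx": 0,"ty": 0,"tz": 0.358,"ax": 0,"ay": 0,"az": 0,"hand": 60},{"tx": 0,"ty": 0,"tz": 0.358,"ax": 0,"ay": 0,"az": 0,"hand": 40},{"tx": 0,"ty": 0,"tz": 0.358,"ax": 0,"ay": 0,"az": 0,"hand": 40},{"tx": 0,"ty": 0,"tz": 0.358,"ax": 0,"ay": 0,"az": 0,"hand": 40}]}}

```text
clock: 2.4
position: [0.5657, -0.3282, 0.2152]
eef_rot: [3.139, 0.002, 1.658]
ft_force: [-0.7, -0.8, 2.3]
width: 0.547
```

Run:
```python
from h import *
rep()
p,r,s=cur()
row(p+[0,0,.02],r)
# upright target: tube axis at st (-182,0)
row(st2w([-.182,0,p[2]+.02]),tool(0))
```

```text
t 2.4 P [ 0.5657 -0.3282  0.2152] st [-418.1751  -61.3508  215.1913] joints [-0.6079  0.1303  1.6418  0.0002  1.3667 -0.6954] F [-0.7472 -0.7841  2.3496] M [-0.1317 -0.0171 -0.0374] w 46.75149022235221
tool in station: z [-0.0007 -0.0026 -1.    ] x [ 0.9426  0.334  -0.0016]
row t [-0.0001  0.0001 -0.0667] a [0. 0. 0.] dist mm 19.999999999999993 deg 0.0
row t [ 0.8102  0.0703 -0.0678] a [0.0008 0.0004 0.1084] dist mm 244.8317526662524 deg 19.511448830615944
```

{"name": "step_arm", "arguments": {"motion": [{"tx": 0,"ty": 0,"tz": -0.03,"ax": 0,"ay": 0,"az": 0,"hand": 40},{"tx": 0.02,"ty": 0,"tz": -0.067,"ax": 0,"ay": 0,"az": 0,"hand": 40},{"tx": 0.08,"ty": 0.01,"tz": -0.067,"ax": 0,"ay": 0,"az": 0.01,"hand": 40},{"tx": 0.16,"ty": 0.015,"tz": -0.067,"ax": 0,"ay": 0,"az": 0.02,"hand": 40},{"tx": 0.25,"ty": 0.02,"tz": -0.067,"ax": 0,"ay": 0,"az": 0.035,"hand": 40},{"tx": 0.34,"ty": 0.03,"tz": -0.067,"ax": 0,"ay": 0,"az": 0.05,"hand": 40},{"tx": 0.42,"ty": 0.035,"tz": -0.067,"ax": 0,"ay": 0,"az": 0.06,"hand": 40},{"tx": 0.49,"ty": 0.04,"tz": -0.067,"ax": 0,"ay": 0,"az": 0.07,"hand": 40}]}}

```text
clock: 3.2
position: [0.5644, -0.1788, 0.2355]
eef_rot: [3.139, 0.0, 1.438]
ft_force: [0.1, -0.4, -4.3]
width: 0.553
```

Run:
```python
from h import *
rep()
p,r,s=cur()
row(st2w([-.182,0,.2352]),tool(0))
cv2.imwrite("pics/s2.png",manip.snapshot("scene")[:,:,::-1])
```

```text
t 3.2 P [ 0.5644 -0.1788  0.2355] st [-273.8186  -22.7142  235.4545] joints [-0.3975 -0.0167  1.7611  0.0002  1.395  -0.2646] F [ 0.1154 -0.3675 -4.3046] M [ 0.0213 -0.0112 -0.0092] w 47.24719250733346
tool in station: z [-0.0002 -0.0022 -1.    ] x [ 0.9928  0.1198 -0.0004]
row t [ 0.3129 -0.0385  0.0006] a [0.0007 0.0001 0.0382] dist mm 94.58679997269908 deg 6.883970314441452
```

View pics/s2.png

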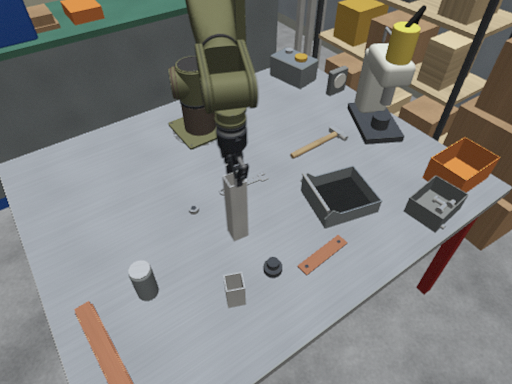

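```bash
cat >> h.py <<'E'
def lean(th,h=.004,s=.2152,ex=-.157,y=0.,show=True):
    a=np.radians(th); t=np.array([np.sin(a),0,np.cos(a)]); n=np.array([-np.cos(a),0,np.sin(a)])
    P=st2w(np.array([ex,y,h])+s*t+.025*n)
    row(P,tool(th));
E
python3 - <<'E'
from h import *
for th in (0,6,12,18,24): lean(th)
E
```

```text
row t [ 0.3036 -0.0369  0.0547] a [ 0.0004 -0.0008  0.0386] dist mm 93.20198540494164 deg 6.941516666884677
row t [ 0.3785 -0.0277  0.0501] a [ 0.0024 -0.0341  0.0385] dist mm 114.83806409203078 deg 9.262136743397342
row t [ 0.4534 -0.0186  0.0535] a [ 0.0045 -0.0673  0.0384] dist mm 137.08922437096246 deg 13.975032340650797
row t [ 0.5277 -0.0096  0.0647] a [ 0.0065 -0.1006  0.0382] dist mm 159.50616465673255 deg 19.40946712900823
row t [ 0.6003 -0.0008  0.0836] a [ 0.0085 -0.1339  0.0379] dist mm 181.8274432553688 deg 25.10108247993893
```

{"name": "step_arm", "arguments": {"motion": [{"tx": 0.08,"ty": -0.01,"tz": 0,"ax": 0,"ay": 0,"az": 0.01,"hand": 40},{"tx": 0.16,"ty": -0.02,"tz": 0,"ax": 0,"ay": 0,"az": 0.02,"hand": 40},{"tx": 0.24,"ty": -0.03,"tz": 0.02,"ax": 0,"ay": 0,"az": 0.03,"hand": 40},{"tx": 0.304,"ty": -0.037,"tz": 0.05,"ax": 0,"ay": -0.001,"az": 0.0385,"hand": 40},{"tx": 0.342,"ty": -0.033,"tz": 0.052,"ax": 0.001,"ay": -0.017,"az": 0.0385,"hand": 40},{"tx": 0.378,"ty": -0.028,"tz": 0.05,"ax": 0.002,"ay": -0.034,"az": 0.0385,"hand": 40},{"tx": 0.416,"ty": -0.023,"tz": 0.052,"ax": 0.003,"ay": -0.05,"az": 0.0385,"hand": 40},{"tx": 0.453,"ty": -0.019,"tz": 0.0535,"ax": 0.0045,"ay": -0.067,"az": 0.0385,"hand": 40}]}}

```text
clock: 4.05
position: [0.5766, -0.0394, 0.2203]
eef_rot: [3.141, 0.209, 1.317]
ft_force: [0.1, -0.1, -5.4]
width: 0.553
```

Run:
```python
from h import *
rep()
for th in range(12,43,4): print(th,end=' ');lean(th)
```

```text
t 4.05 P [ 0.5766 -0.0394  0.2203] st [-135.7764    0.3863  220.3229] joints [-0.0579 -0.0026  1.7833 -0.208   1.4053  0.2346] F [ 0.0989 -0.1274 -5.4373] M [ 0.4852 -0.1248  0.0182] w 47.2133029153615
tool in station: z [-0.2075 -0.0003 -0.9782] x [ 0.9782 -0.0004 -0.2075]
12 row t [-0.0026  0.0013  0.0027] a [ 0.0001 -0.0001 -0.0001] dist mm 1.1903878984685545 deg 0.035543620136761114
16 row t [ 0.0476  0.0013 -0.0014] a [ 0.0001 -0.0223 -0.0001] dist mm 14.29984523444836 deg 4.022197604963191
20 row t [ 0.098   0.0012 -0.0019] a [ 0.0001 -0.0446 -0.0001] dist mm 29.41775472948127 deg 8.022149535380377
24 row t [0.1484 0.0012 0.0011] a [ 0.0001 -0.0668 -0.0001] dist mm 44.5079010128146 deg 12.02213342680504
28 row t [0.1983 0.0012 0.0076] a [ 0.0001 -0.089  -0.0001] dist mm 59.54576063047719 deg 16.022125341649478
32 row t [0.2477 0.0012 0.0175] a [ 0.0001 -0.1112 -0.0001] dist mm 74.51183856001254 deg 20.022120471136564
36 row t [0.2963 0.0012 0.0309] a [ 0.0001 -0.1335 -0.0001] dist mm 89.3875165219447 deg 24.022117209368616
40 row t [0.3439 0.0011 0.0477] a [ 0.     -0.1557 -0.0001] dist mm 104.15450751511625 deg 28.02211486736681
```

{"name": "step_arm", "arguments": {"motion": [{"tx": 0.048,"ty": 0.001,"tz": -0.001,"ax": 0,"ay": -0.022,"az": 0,"hand": 40},{"tx": 0.098,"ty": 0.001,"tz": -0.002,"ax": 0,"ay": -0.0445,"az": 0,"hand": 40},{"tx": 0.148,"ty": 0.001,"tz": 0.001,"ax": 0,"ay": -0.067,"az": 0,"hand": 40},{"tx": 0.198,"ty": 0.001,"tz": 0.0075,"ax": 0,"ay": -0.089,"az": 0,"hand": 40},{"tx": 0.248,"ty": 0.001,"tz": 0.0175,"ax": 0,"ay": -0.111,"az": 0,"hand": 40},{"tx": 0.296,"ty": 0.001,"tz": 0.031,"ax": 0,"ay": -0.1335,"az": 0,"hand": 40},{"tx": 0.344,"ty": 0.001,"tz": 0.0475,"ax": 0,"ay": -0.1555,"az": 0,"hand": 40},{"tx": 0.344,"ty": 0.001,"tz": 0.0475,"ax": 0,"ay": -0.1555,"az": 0,"hand": 40}]}}

```text
clock: 4.85
position: [0.6027, 0.0596, 0.1854]
eef_rot: [3.14, 0.695, 1.32]
ft_force: [0.3, 2.8, 0.8]
width: 0.55
```

Run:
```python
from h import *
rep()
for th in range(40,61,4): print(th,end=' ');lean(th,h=.005)
cv2.imwrite("pics/s3.png",manip.snapshot("scene")[:,:,::-1])
```

```text
t 4.85 P [0.6027 0.0596 0.1854] st [-33.4016  -0.0765 185.4271] joints [ 0.2785  0.2856  1.6304 -0.5875  1.614   0.621 ] F [0.3353 2.7772 0.829 ] M [ 0.8041  0.1313 -0.1943] w 46.9482322609964
tool in station: z [-0.6406 -0.0031 -0.7679] x [ 0.7679  0.002  -0.6406]
40 row t [-0.0124 -0.0003  0.0082] a [ 0.001  -0.0009  0.0006] dist mm 4.449914058260088 deg 0.269051925395784
44 row t [ 0.0379 -0.0002  0.0043] a [ 0.001  -0.0231  0.0006] dist mm 11.43498140124509 deg 4.170837650316586
48 row t [ 0.0883 -0.0001  0.0038] a [ 0.001  -0.0454  0.0006] dist mm 26.509846407112104 deg 8.168191224528016
52 row t [0.1386 0.     0.007 ] a [ 0.0011 -0.0676  0.0005] dist mm 41.629970155762706 deg 12.167282868783364
56 row t [0.1886 0.0001 0.0136] a [ 0.0011 -0.0898  0.0005] dist mm 56.714960486586016 deg 16.166822823298507
60 row t [0.2379 0.0002 0.0237] a [ 0.0011 -0.112   0.0005] dist mm 71.73661073418234 deg 20.16654435261647
```

View pics/s3.png

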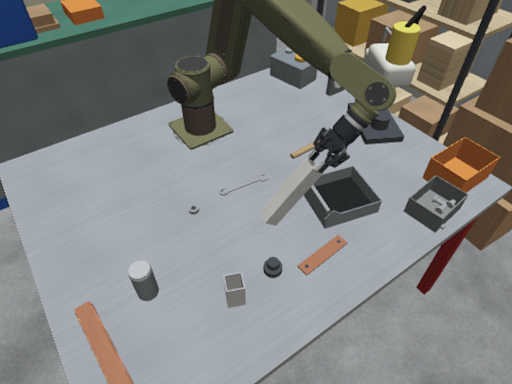

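Run:
```python
from h import *
a=cv2.imread("pics/s3.png")
cv2.imwrite("pics/s3c.png",cv2.resize(a[140:230,240:380],None,fx=5.5,fy=5.5,interpolation=cv2.INTER_CUBIC))
# predicted corners of tube at 40deg lean, h=.004
a=np.radians(40);t=np.array([np.sin(a),0,np.cos(a)]); n=np.array([-np.cos(a),0,np.sin(a)])
for s in (0,.24):
  for b in (0,.05):
    for y in (-.025,.025):
      q=proj("scene",st2w(np.array([-.157,y,.004])+s*t+b*n)); print(s,b,y,q.round(1),((q-[240,140])*5.5).round())
```

```text
0 0 -0.025 [272.4 225.7] [178. 471.]
0 0 0.025 [266.7 214.7] [147. 411.]
0 0.05 -0.025 [261.5 222.8] [118. 455.]
0 0.05 0.025 [255.9 211.5] [ 88. 393.]
0.24 0 -0.025 [321.6 173.3] [449. 183.]
0.24 0 0.025 [314.1 162.9] [408. 126.]
0.24 0.05 -0.025 [311.3 168.6] [392. 157.]
0.24 0.05 0.025 [303.8 158. ] [351.  99.]
```

View pics/s3c.png

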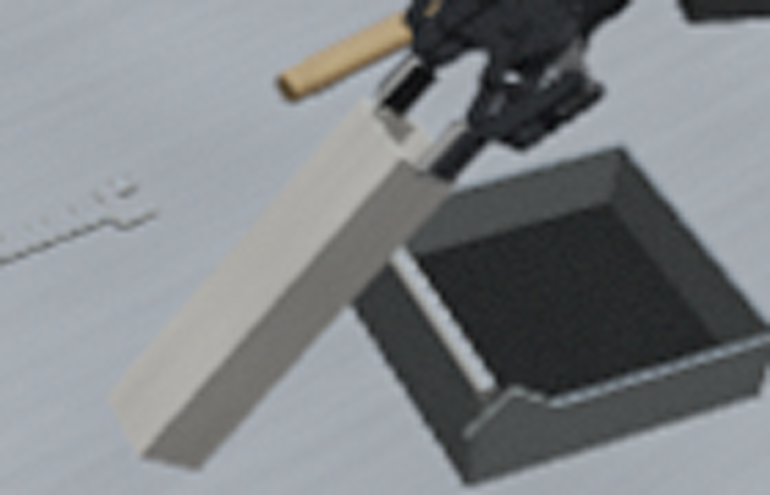

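The tube has turned about 2.5° in the grip: its foot corners sit some 3.7 px inward of the prediction, and the force shows the foot resting lightly on the bench. I will grip harder and ride a little higher.

Run:
```python
from h import *
rep()
for th,h in ((40,.012),(44,.013),(48,.014),(52,.014),(56,.014),(60,.014)): print(th,end=' ');lean(th,h=h,ex=-.160)
```

```text
t 4.9 P [0.6026 0.0586 0.186 ] st [-34.3976  -0.2065 186.0472] joints [ 0.2768  0.284   1.631  -0.5873  1.6139  0.6204] F [0.134  2.4587 2.2866] M [ 0.8903  0.1005 -0.1908] w 46.812874347061786
tool in station: z [-0.6401 -0.0027 -0.7683] x [ 0.7683  0.0008 -0.6401]
40 row t [-0.0311 -0.0007 -0.0039] a [ 0.0009 -0.0011  0.0003] dist mm 9.412731984068099 deg 0.259831539064769
44 row t [ 0.017  -0.0006 -0.0103] a [ 0.0009 -0.0234  0.0002] dist mm 5.973239152867182 deg 4.206432367438681
48 row t [ 0.0653 -0.0006 -0.0133] a [ 0.0009 -0.0456  0.0002] dist mm 19.982727406952815 deg 8.204913943564174
52 row t [ 0.1156 -0.0006 -0.0101] a [ 0.0009 -0.0678  0.0002] dist mm 34.80643111883302 deg 12.204389828044173
56 row t [ 0.1655 -0.0005 -0.0035] a [ 0.0009 -0.09    0.0001] dist mm 49.67393497932516 deg 16.204123795178564
60 row t [ 0.2149 -0.0005  0.0066] a [ 0.0009 -0.1122  0.0001] dist mm 64.50757115941578 deg 20.203962567549542
```

{"name": "step_arm", "arguments": {"motion": [{"tx": -0.02,"ty": 0,"tz": -0.004,"ax": 0,"ay": 0,"az": 0,"hand": 35},{"tx": -0.031,"ty": 0,"tz": -0.004,"ax": 0,"ay": -0.001,"az": 0,"hand": 35},{"tx": 0.017,"ty": 0,"tz": -0.01,"ax": 0,"ay": -0.0235,"az": 0,"hand": 35},{"tx": 0.065,"ty": 0,"tz": -0.013,"ax": 0.001,"ay": -0.0455,"az": 0,"hand": 35},{"tx": 0.116,"ty": 0,"tz": -0.01,"ax": 0.001,"ay": -0.068,"az": 0,"hand": 35},{"tx": 0.165,"ty": 0,"tz": -0.0035,"ax": 0.001,"ay": -0.09,"az": 0,"hand": 35},{"tx": 0.215,"ty": 0,"tz": 0.0065,"ax": 0.001,"ay": -0.112,"az": 0,"hand": 35},{"tx": 0.215,"ty": 0,"tz": 0.0065,"ax": 0.001,"ay": -0.112,"az": 0,"hand": 35}], "force": 120}}

```text
clock: 5.7
position: [0.6134, 0.1056, 0.1389]
eef_rot: [-3.129, 1.049, 1.33]
ft_force: [-0.9, -0.8, -4.8]
width: 0.532
```

```bash
cat > pred.py <<'E'
from h import *
def pred(name,off,f,th,ex,h,y0=0,cam="scene"):
    a=np.radians(th);t=np.array([np.sin(a),0,np.cos(a)]); n=np.array([-np.cos(a),0,np.sin(a)])
    im=cv2.imread(name)
    for s in (0,.24):
      for b in (0,.05):
        for y in (-.025,.025):
          q=proj(cam,st2w(np.array([ex,y0+y,h])+s*t+b*n)); print(s,b,y,((q-off)*f).round())
E
python3 - <<'E'
from pred import *
rep()
a=manip.snapshot("scene")[:,:,::-1]
cv2.imwrite("pics/s4c.png",cv2.resize(a[140:230,240:380],None,fx=5.5,fy=5.5,interpolation=cv2.INTER_CUBIC))
pred("pics/s4c.png",[240,140],5.5,60,-.160,.014)
E
```

```text
t 5.7 P [0.6134 0.1056 0.1389] st [ 13.7487   1.067  138.8621] joints [ 0.4076  0.5549  1.5007 -0.781   1.8132  0.7621] F [-0.939  -0.7965 -4.785 ] M [ 1.3647 -0.2401 -0.004 ] w 45.46568395891433
tool in station: z [-0.8671  0.002  -0.4981] x [ 0.4981  0.0061 -0.8671]
0 0 -0.025 [174. 462.]
0 0 0.025 [142. 401.]
0 0.05 -0.025 [135. 427.]
0 0.05 0.025 [104. 365.]
0.24 0 -0.025 [516. 230.]
0.24 0 0.025 [475. 173.]
0.24 0.05 -0.025 [488. 186.]
0.24 0.05 0.025 [446. 129.]
```

View pics/s4c.png

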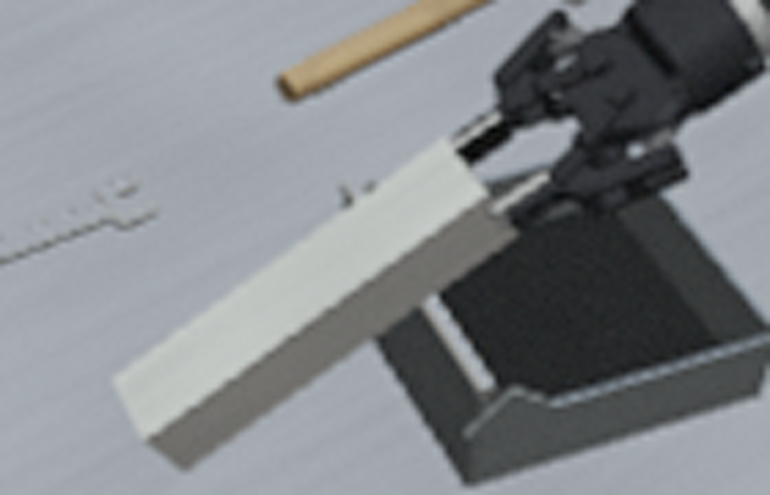

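```bash
cat >> h.py <<'E'
def rotabout(piv,deg,dz=0.,dx=0.):
    "rotate the present pose about a station-y axis through station point piv"
    p,r,s=cur(); D=RS*Ro.from_euler("y",deg,degrees=True)*RS.inv(); c=st2w(piv)
    P=c+D.apply(p-c)+np.array([0,0,dz])+RS.apply([dx,0,0]); row(P,D*r)
E
python3 - <<'E'
from h import *
for d,dz in ((0,-.002),(0,-.005),(1.5,-.006),(2.5,-.006),(3.5,-.006)): rotabout([-.156,0,.005],d,dz)
E
```

```text
row t [0.0058 0.     0.0033] a [0. 0. 0.] dist mm 2.0000000000000018 deg 0.0
row t [0.0144 0.0001 0.0083] a [0. 0. 0.] dist mm 5.000000000000005 deg 0.0
row t [0.0361 0.0001 0.0074] a [ 0.     -0.0083  0.    ] dist mm 11.0484704687497 deg 1.5000000000000013
row t [0.0486 0.0002 0.0059] a [ 0.0001 -0.0139  0.    ] dist mm 14.69498144737348 deg 2.499999999999998
row t [0.0612 0.0002 0.0046] a [ 0.0001 -0.0194  0.    ] dist mm 18.41140715205861 deg 3.500000000000003
```

{"name": "step_arm", "arguments": {"motion": [{"tx": 0.006,"ty": 0,"tz": 0.003,"ax": 0,"ay": 0,"az": 0,"hand": 35},{"tx": 0.0145,"ty": 0,"tz": 0.008,"ax": 0,"ay": 0,"az": 0,"hand": 35},{"tx": 0.025,"ty": 0,"tz": 0.0075,"ax": 0,"ay": -0.004,"az": 0,"hand": 35},{"tx": 0.036,"ty": 0,"tz": 0.0075,"ax": 0,"ay": -0.008,"az": 0,"hand": 35},{"tx": 0.0485,"ty": 0,"tz": 0.006,"ax": 0,"ay": -0.014,"az": 0,"hand": 35},{"tx": 0.0485,"ty": 0,"tz": 0.006,"ax": 0,"ay": -0.014,"az": 0,"hand": 35}]}}

```text
clock: 6.35
position: [0.6155, 0.1103, 0.1291]
eef_rot: [-3.136, 1.097, 1.322]
ft_force: [-1.4, -4.0, 5.3]
width: 0.534
```

Run:
```python
from pred import *
rep()
a=manip.snapshot("scene")[:,:,::-1]
cv2.imwrite("pics/s5c.png",cv2.resize(a[140:230,240:380],None,fx=5.5,fy=5.5,interpolation=cv2.INTER_CUBIC))
pred("pics/s5c.png",[240,140],5.5,60,-.157,.0)
for d in (0.5,1,2):rotabout([-.156,0,0.0],d,0)
```

```text
t 6.35 P [0.6155 0.1103 0.1291] st [ 18.8049   0.1815 129.1215] joints [ 0.419   0.5965  1.4815 -0.8051  1.8374  0.7812] F [-1.4244 -4.0305  5.3391] M [-0.4634  0.2613 -0.0358] w 45.59499022271359
tool in station: z [-0.8898  0.0014 -0.4564] x [ 0.4564  0.002  -0.8898]
0 0 -0.025 [178. 476.]
0 0 0.025 [147. 415.]
0 0.05 -0.025 [140. 441.]
0 0.05 0.025 [109. 379.]
0.24 0 -0.025 [517. 246.]
0.24 0 0.025 [476. 189.]
0.24 0.05 -0.025 [489. 203.]
0.24 0.05 0.025 [448. 146.]
row t [ 0.0062  0.     -0.001 ] a [ 0.     -0.0028  0.    ] dist mm 1.8962300591065155 deg 0.5000000000000033
row t [ 0.0125  0.     -0.0019] a [ 0.     -0.0056  0.    ] dist mm 3.792424016726092 deg 1.000000000000002
row t [ 0.025   0.     -0.0036] a [ 0.     -0.0111  0.    ] dist mm 7.584559225680325 deg 1.9999999999999996
```

View pics/s5c.png

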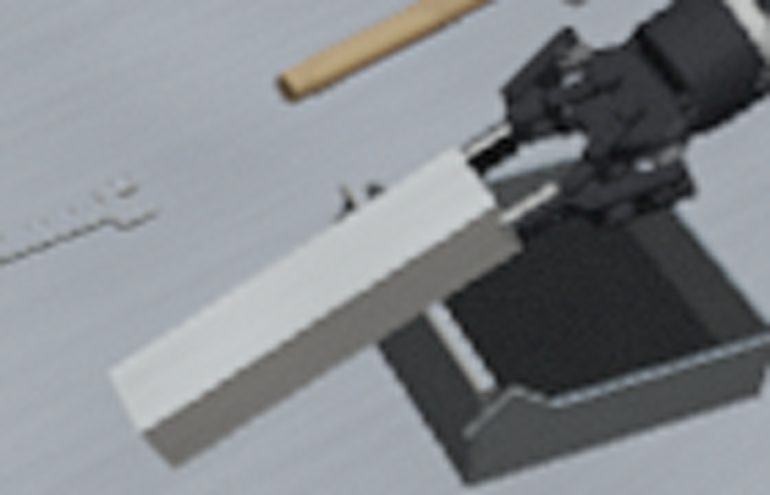

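The tube's mouth end is on the bar, but the foot corners sit about 1.4 px (3–4 mm) above the predicted position. I'll turn about the bar to bring the foot down.

Run:
```python
from pred import *
for d in (-.6,-1.2,-1.8):rotabout([0,0,0.084],d,0)
```

```text
row t [-0.0013 -0.      0.0011] a [-0.      0.0033 -0.    ] dist mm 0.5118862970526429 deg 0.6000000000000019
row t [-0.0026 -0.      0.0022] a [-0.      0.0067 -0.    ] dist mm 1.0237585604838562 deg 1.2000000000000068
row t [-0.0039 -0.      0.0034] a [-0.    0.01 -0.  ] dist mm 1.5356027570569963 deg 1.800000000000004
```

{"name": "step_arm", "arguments": {"motion": [{"tx": -0.0013,"ty": 0,"tz": 0.001,"ax": 0,"ay": 0.0035,"az": 0,"hand": 35},{"tx": -0.0026,"ty": 0,"tz": 0.002,"ax": 0,"ay": 0.0065,"az": 0,"hand": 35},{"tx": -0.0026,"ty": 0,"tz": 0.002,"ax": 0,"ay": 0.0065,"az": 0,"hand": 35}]}}

```text
clock: 6.7
position: [0.6152, 0.1088, 0.1301]
eef_rot: [-3.137, 1.076, 1.32]
ft_force: [-1.3, -3.4, 3.6]
width: 0.535
```

Run:
```python
from pred import *
rep()
a=manip.snapshot("scene")[:,:,::-1]
cv2.imwrite("pics/s6c.png",cv2.resize(a[140:230,240:380],None,fx=5.5,fy=5.5,interpolation=cv2.INTER_CUBIC))
```

```text
t 6.7 P [0.6152 0.1088 0.1301] st [ 17.3159   0.1368 130.0612] joints [ 0.4143  0.5838  1.488  -0.7929  1.8246  0.7784] F [-1.3205 -3.4159  3.5665] M [-0.0165  0.2228 -0.1323] w 45.68482941100082
tool in station: z [-0.8799  0.0024 -0.4752] x [ 0.4752  0.0013 -0.8799]
```

View pics/s6c.png

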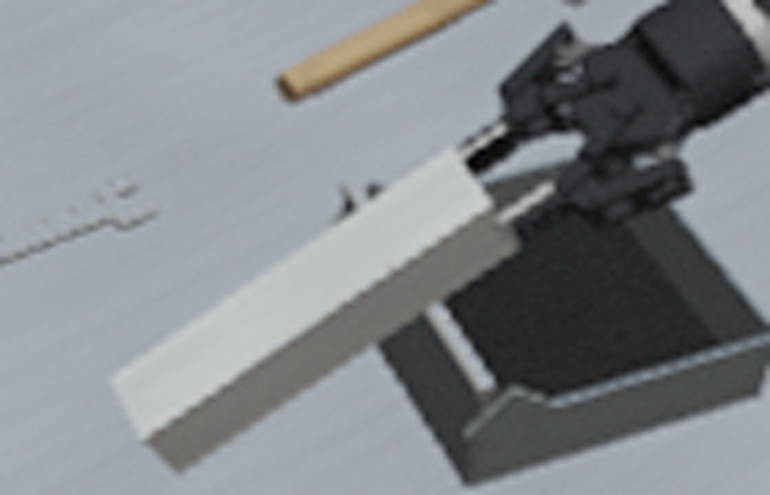

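{"name": "step_arm", "arguments": {"motion": [{"tx": 0,"ty": 0,"tz": 0,"ax": 0,"ay": 0,"az": 0,"hand": 55},{"tx": 0,"ty": 0,"tz": 0,"ax": 0,"ay": 0,"az": 0,"hand": 70},{"tx": 0,"ty": 0,"tz": 0,"ax": 0,"ay": 0,"az": 0,"hand": 85},{"tx": 0,"ty": 0,"tz": 0,"ax": 0,"ay": 0,"az": 0,"hand": 85}]}}

```text
clock: 7.15
position: [0.6153, 0.1093, 0.1298]
eef_rot: [-3.137, 1.075, 1.321]
ft_force: [0.1, 1.2, -0.2]
width: 0.997
```

Run:
```python
from pred import *
rep()
a=manip.snapshot("scene")[:,:,::-1]
cv2.imwrite("pics/s7c.png",cv2.resize(a[140:230,240:380],None,fx=5.5,fy=5.5,interpolation=cv2.INTER_CUBIC))
pred("pics/s7c.png",[240,140],5.5,60,-.157,.0)
```

```text
t 7.15 P [0.6153 0.1093 0.1298] st [ 17.7874   0.1678 129.8026] joints [ 0.4149  0.5842  1.4878 -0.7928  1.8241  0.7785] F [ 0.0585  1.2461 -0.207 ] M [ 0.3562 -0.1043 -0.0045] w 85.11867379788401
tool in station: z [-0.8797  0.0017 -0.4755] x [ 0.4755  0.0016 -0.8797]
0 0 -0.025 [178. 476.]
0 0 0.025 [147. 415.]
0 0.05 -0.025 [140. 441.]
0 0.05 0.025 [109. 379.]
0.24 0 -0.025 [517. 246.]
0.24 0 0.025 [476. 189.]
0.24 0.05 -0.025 [489. 203.]
0.24 0.05 0.025 [448. 146.]
```

View pics/s7c.png

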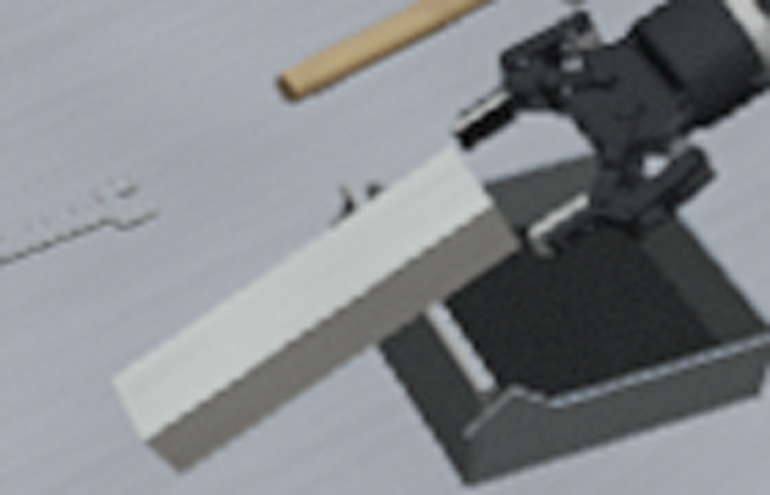

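{"name": "step_arm", "arguments": {"motion": [{"tx": 0,"ty": 0,"tz": -0.08,"ax": 0,"ay": 0,"az": 0,"hand": 85},{"tx": 0,"ty": 0,"tz": -0.2,"ax": 0,"ay": 0,"az": 0,"hand": 85},{"tx": 0,"ty": 0,"tz": -0.33,"ax": 0,"ay": 0,"az": 0,"hand": 85},{"tx": 0,"ty": 0,"tz": -0.4,"ax": 0,"ay": 0,"az": 0,"hand": 85},{"tx": -0.1,"ty": 0,"tz": -0.46,"ax": 0,"ay": 0.03,"az": 0,"hand": 85},{"tx": -0.22,"ty": 0,"tz": -0.52,"ax": 0,"ay": 0.07,"az": 0,"hand": 85},{"tx": -0.34,"ty": 0,"tz": -0.57,"ax": 0,"ay": 0.11,"az": 0,"hand": 85},{"tx": -0.45,"ty": 0,"tz": -0.6,"ax": 0,"ay": 0.15,"az": 0,"hand": 85}]}}

```text
clock: 8.0
position: [0.6397, 0.2014, 0.3371]
eef_rot: [3.141, 0.597, 1.319]
ft_force: [-0.2, -0.7, 0.7]
width: 0.994
```

```bash
cat >> h.py <<'E'
def grasp2(s=.085,back=0.,th=60,ex=-.156,tcp=.003,y=0):
    a=np.radians(th); t=np.array([np.sin(a),0,np.cos(a)]); n=np.array([-np.cos(a),0,np.sin(a)])
    row(st2w(np.array([ex,y,0])+s*t+(.025-tcp+back)*n),tool(th-90))
E
python3 - <<'E'
from h import *
rep()
row(st2w([-.05,0,.32]),tool(-10))
grasp2(back=.1)
E
```

```text
t 8.0 P [0.6397 0.2014 0.3371] st [113.0726  -0.3961 337.0917] joints [ 0.4177  0.356   1.2573 -0.4833  1.8897  0.6008] F [-0.1506 -0.7378  0.7079] M [ 0.2518 -0.062   0.0425] w 84.92014102441836
tool in station: z [-0.5626 -0.0009 -0.8268] x [ 0.8268  0.0007 -0.5626]
row t [-0.4174 -0.0019  0.3529] a [0.0002 0.2457 0.0003] dist mm 163.96637150377737 deg 44.23325409745168
row t [-0.3525 -0.0025  1.0016] a [0.0001 0.3569 0.0004] dist mm 318.54225047584055 deg 64.2332373885899
```

{"name": "step_arm", "arguments": {"motion": [{"tx": -0.07,"ty": 0,"tz": 0.05,"ax": 0,"ay": 0.04,"az": 0,"hand": 85},{"tx": -0.16,"ty": 0,"tz": 0.13,"ax": 0,"ay": 0.085,"az": 0,"hand": 85},{"tx": -0.25,"ty": 0,"tz": 0.21,"ax": 0,"ay": 0.13,"az": 0,"hand": 85},{"tx": -0.33,"ty": 0,"tz": 0.28,"ax": 0,"ay": 0.175,"az": 0,"hand": 85},{"tx": -0.4,"ty": 0,"tz": 0.35,"ax": 0,"ay": 0.22,"az": 0,"hand": 85},{"tx": -0.42,"ty": 0,"tz": 0.42,"ax": 0,"ay": 0.265,"az": 0,"hand": 85},{"tx": -0.42,"ty": 0,"tz": 0.5,"ax": 0,"ay": 0.31,"az": 0,"hand": 85},{"tx": -0.42,"ty": 0,"tz": 0.54,"ax": 0,"ay": 0.35,"az": 0,"hand": 85}]}}

```text
clock: 8.8
position: [0.5903, 0.0107, 0.2735]
eef_rot: [3.14, -0.507, 1.317]
ft_force: [0.5, -0.4, -0.6]
width: 0.99
```

Run:
```python
from h import *
rep()
grasp2(back=.1)
grasp2()
cv2.imwrite("pics/t8.png",manip.snapshot("top")[:,:,::-1])
cv2.imwrite("pics/w8.png",manip.snapshot("wrist")[:,:,::-1])
cv2.imwrite("pics/s8.png",manip.snapshot("scene")[:,:,::-1])
```

```text
t 8.8 P [0.5903 0.0107 0.2735] st [-83.906   -0.2898 273.456 ] joints [-0.3189 -0.0688  1.8094  0.5094  1.4526 -0.1396] F [ 0.5134 -0.3956 -0.5607] M [-0.2269  0.0961  0.0191] w 84.58489354520587
tool in station: z [ 0.4852 -0.0017 -0.8744] x [ 0.8744 -0.0005  0.4852]
row t [-0.376  -0.0012  0.269 ] a [ 0.0005  0.0054 -0.0001] dist mm 138.7029052485198 deg 0.98054561855046
row t [-0.3703 -0.0018  0.6023] a [ 0.0005  0.0054 -0.0001] dist mm 212.1156885602556 deg 0.98054561855046
```

View pics/w8.png

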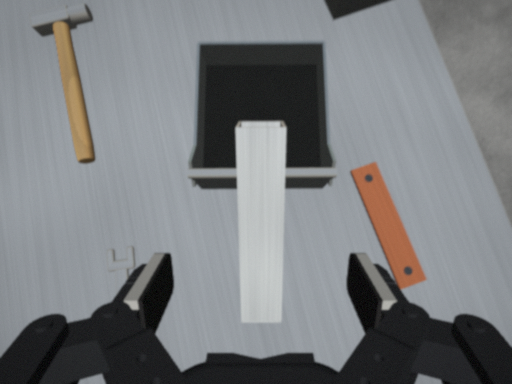

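View pics/s8.png

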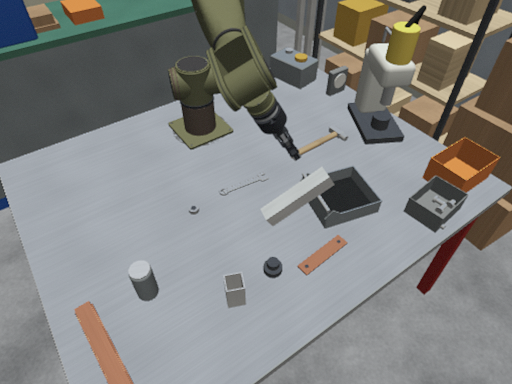

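The tube leans squarely on the bar. In the wrist view it spans columns 236–286, centred between the jaws. Next I approach its lower half.

{"name": "step_arm", "arguments": {"motion": [{"tx": -0.13,"ty": 0,"tz": 0.08,"ax": 0,"ay": 0.002,"az": 0,"hand": 85},{"tx": -0.26,"ty": 0,"tz": 0.16,"ax": 0,"ay": 0.005,"az": 0,"hand": 85},{"tx": -0.36,"ty": -0.001,"tz": 0.24,"ax": 0,"ay": 0.0055,"az": 0,"hand": 85},{"tx": -0.372,"ty": -0.001,"tz": 0.34,"ax": 0,"ay": 0.0055,"az": 0,"hand": 85},{"tx": -0.371,"ty": -0.002,"tz": 0.44,"ax": 0,"ay": 0.0055,"az": 0,"hand": 85},{"tx": -0.37,"ty": -0.002,"tz": 0.53,"ax": 0,"ay": 0.0055,"az": 0,"hand": 85},{"tx": -0.37,"ty": -0.002,"tz": 0.59,"ax": 0,"ay": 0.0055,"az": 0,"hand": 85},{"tx": -0.37,"ty": -0.002,"tz": 0.602,"ax": 0,"ay": 0.0055,"az": 0,"hand": 85}]}}

```text
clock: 9.75
position: [0.5856, 0.0031, 0.0591]
eef_rot: [-3.135, -0.518, 1.316]
ft_force: [0.3, 0.2, -0.1]
width: 0.997
```

Run:
```python
from h import *
rep()
grasp2()
a=manip.snapshot("scene")[:,:,::-1]
cv2.imwrite("pics/s9c.png",cv2.resize(a[130:240,230:370],None,fx=5.2,fy=5.2,interpolation=cv2.INTER_CUBIC))
```

```text
t 9.75 P [0.5856 0.0031 0.0591] st [-92.4591   2.3371  59.0702] joints [-0.3389  0.1455  1.9774  0.5718  1.1432 -0.3611] F [ 0.3244  0.1965 -0.0871] M [-0.2135  0.0712  0.0021] w 85.1425509868261
tool in station: z [ 0.4947  0.0059 -0.869 ] x [ 0.869  -0.0017  0.4947]
row t [ 0.0014  0.0077 -0.0088] a [-0.0019  0.0019 -0.0005] dist mm 3.5336868320607406 deg 0.4924769769119061
```

View pics/s9c.png

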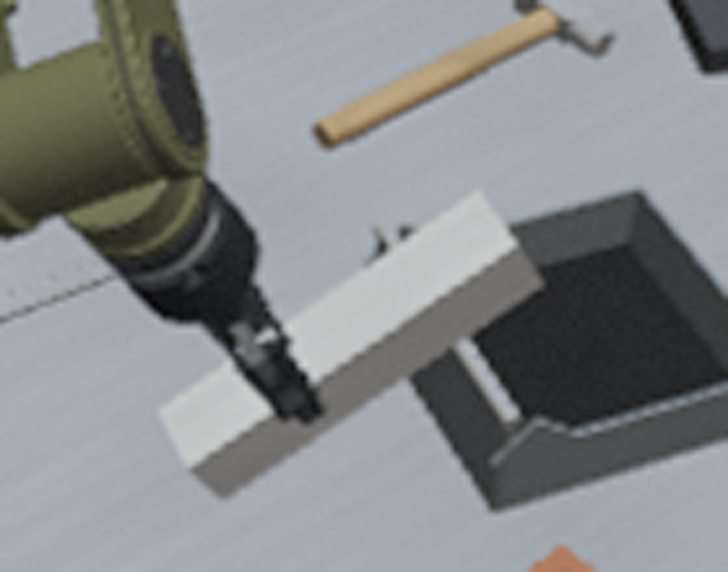

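{"name": "step_arm", "arguments": {"motion": [{"tx": 0.001,"ty": 0.007,"tz": -0.006,"ax": -0.002,"ay": 0.002,"az": 0,"hand": 80},{"tx": 0.001,"ty": 0.007,"tz": -0.006,"ax": -0.002,"ay": 0.002,"az": 0,"hand": 65},{"tx": 0.001,"ty": 0.007,"tz": -0.006,"ax": -0.002,"ay": 0.002,"az": 0,"hand": 55},{"tx": 0.001,"ty": 0.007,"tz": -0.006,"ax": -0.002,"ay": 0.002,"az": 0,"hand": 40},{"tx": 0.001,"ty": 0.007,"tz": -0.006,"ax": -0.002,"ay": 0.002,"az": 0,"hand": 35},{"tx": 0.001,"ty": 0.007,"tz": -0.006,"ax": -0.002,"ay": 0.002,"az": 0,"hand": 35}], "force": 110}}

```text
clock: 10.4
position: [0.5887, 0.0004, 0.0635]
eef_rot: [3.138, -0.524, 1.317]
ft_force: [-4.2, -2.8, 6.7]
width: 0.541
```

Run:
```python
from h import *
rep()
for d in (2,5,10,15,20,25,28):rotabout([0,0,0.084],d,.003)
```

```text
t 10.4 P [0.5887 0.0004 0.0635] st [-94.2553  -1.331   63.4847] joints [-0.3448  0.1422  1.9741  0.5792  1.1448 -0.3671] F [-4.2343 -2.848   6.7064] M [-0.1102  0.3802  0.2754] w 46.22499837367073
tool in station: z [ 0.5002 -0.0037 -0.8659] x [ 0.8659 -0.0006  0.5002]
row t [ 0.0086  0.0001 -0.0193] a [-0.     -0.0111 -0.    ] dist mm 6.336276404001749 deg 1.9999999999999967
row t [ 0.0147  0.0001 -0.035 ] a [-0.     -0.0278 -0.0001] dist mm 11.383056076774878 deg 4.999999999999999
row t [ 0.0267  0.0002 -0.0604] a [-0.     -0.0556 -0.0002] dist mm 19.793926291673454 deg 10.0
row t [ 0.0408  0.0003 -0.0846] a [-0.     -0.0833 -0.0003] dist mm 28.172343927862503 deg 14.999999999999996
row t [ 0.057   0.0004 -0.1075] a [-0.0001 -0.1111 -0.0004] dist mm 36.49876351661188 deg 19.999999999999996
row t [ 0.0751  0.0004 -0.1289] a [-0.0001 -0.1389 -0.0005] dist mm 44.756426320350435 deg 25.0
row t [ 0.0868  0.0005 -0.141 ] a [-0.0001 -0.1556 -0.0006] dist mm 49.67132567141111 deg 28.0
```

{"name": "step_arm", "arguments": {"motion": [{"tx": 0.004,"ty": 0,"tz": -0.01,"ax": 0,"ay": -0.004,"az": 0,"hand": 35},{"tx": 0.0086,"ty": 0,"tz": -0.0195,"ax": 0,"ay": -0.011,"az": 0,"hand": 35},{"tx": 0.0145,"ty": 0,"tz": -0.035,"ax": 0,"ay": -0.028,"az": 0,"hand": 35},{"tx": 0.0205,"ty": 0,"tz": -0.048,"ax": 0,"ay": -0.0415,"az": 0,"hand": 35},{"tx": 0.0265,"ty": 0,"tz": -0.0605,"ax": 0,"ay": -0.0555,"az": 0,"hand": 35},{"tx": 0.034,"ty": 0,"tz": -0.073,"ax": 0,"ay": -0.0695,"az": 0,"hand": 35},{"tx": 0.041,"ty": 0,"tz": -0.0845,"ax": 0,"ay": -0.083,"az": 0,"hand": 35},{"tx": 0.041,"ty": 0,"tz": -0.0845,"ax": 0,"ay": -0.083,"az": 0,"hand": 35}]}}

```text
clock: 11.2
position: [0.5883, -0.0005, 0.0922]
eef_rot: [3.138, -0.263, 1.318]
ft_force: [-0.1, -0.0, -4.6]
width: 0.541
```

Run:
```python
from pred import *
rep()
a=manip.snapshot("scene")[:,:,::-1]
cv2.imwrite("pics/s10c.png",cv2.resize(a[130:240,230:370],None,fx=5.2,fy=5.2,interpolation=cv2.INTER_CUBIC))
# tube assumed fixed in tool: pose at lean 75 about bar
D=Ro.from_euler("y",15,degrees=True)
for s in (0,.24):
  for b in (0,.05):
    for y in (-.025,.025):
      a=np.radians(60);q=np.array([-.156,y,0])+s*np.array([np.sin(a),0,np.cos(a)])+b*np.array([-np.cos(a),0,np.sin(a)])
      q=np.array([0,0,.084])+D.apply(q-[0,0,.084])+[0,0,.003]
      print(s,b,y,q.round(3),((proj("scene",st2w(q))-[230,130])*5.2).round())
for d in (4,8,12,15,18):rotabout([0,0,0.087],d,0)
```

```text
t 11.2 P [ 0.5883 -0.0005  0.0922] st [-95.2553  -1.188   92.1688] joints [-0.2227  0.0751  1.9362  0.2903  1.1346 -0.0934] F [-0.0595 -0.0142 -4.596 ] M [-0.3726  0.0959 -0.0759] w 46.239521986572456
tool in station: z [ 0.2596 -0.0039 -0.9657] x [0.9657 0.0003 0.2596]
0 0 -0.025 [-0.172 -0.025  0.046] [199. 462.]
0 0 0.025 [-0.172  0.025  0.046] [169. 403.]
0 0.05 -0.025 [-0.185 -0.025  0.095] [180. 415.]
0 0.05 0.025 [-0.185  0.025  0.095] [150. 357.]
0.24 0 -0.025 [ 0.059 -0.025  0.108] [551. 294.]
0.24 0 0.025 [0.059 0.025 0.108] [512. 241.]
0.24 0.05 -0.025 [ 0.046 -0.025  0.157] [544. 243.]
0.24 0.05 0.025 [0.046 0.025 0.157] [504. 190.]
row t [ 0.0076  0.0001 -0.0209] a [-0.     -0.0222 -0.0001] dist mm 6.678691224656543 deg 3.9999999999999996
row t [ 0.0165  0.0001 -0.0413] a [-0.     -0.0444 -0.0001] dist mm 13.349245492829356 deg 8.000000000000002
row t [ 0.0269  0.0002 -0.061 ] a [-0.     -0.0667 -0.0002] dist mm 20.003535761662807 deg 12.000000000000002
row t [ 0.0356  0.0002 -0.0753] a [-0.     -0.0833 -0.0003] dist mm 24.978702185851894 deg 15.0
row t [ 0.045   0.0003 -0.089 ] a [-0.     -0.1    -0.0003] dist mm 29.93674945527682 deg 18.000000000000007
```

View pics/s10c.png

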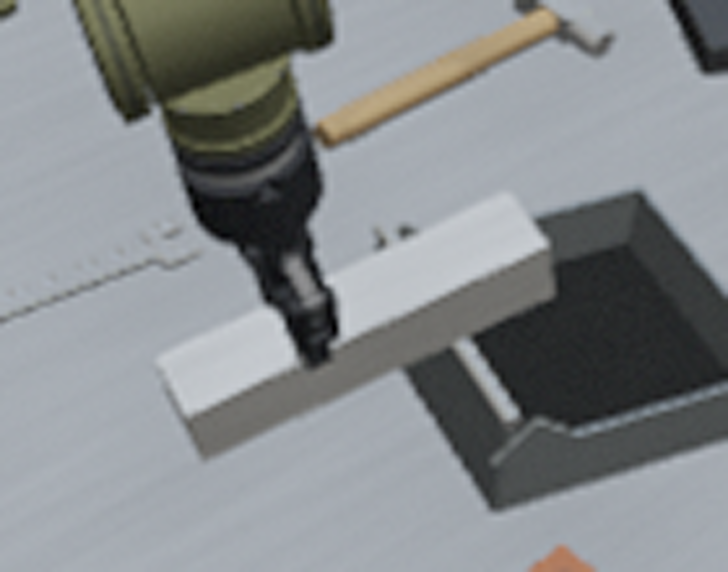

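Predicted and seen corners agree within about 1 px, and the tube is held rigidly. I keep raising, more slowly near level.

{"name": "step_arm", "arguments": {"motion": [{"tx": 0.0038,"ty": 0,"tz": -0.0105,"ax": 0,"ay": -0.011,"az": 0,"hand": 35},{"tx": 0.0076,"ty": 0,"tz": -0.021,"ax": 0,"ay": -0.022,"az": 0,"hand": 35},{"tx": 0.012,"ty": 0,"tz": -0.031,"ax": 0,"ay": -0.033,"az": 0,"hand": 35},{"tx": 0.0165,"ty": 0,"tz": -0.041,"ax": 0,"ay": -0.0445,"az": 0,"hand": 35},{"tx": 0.0215,"ty": 0,"tz": -0.051,"ax": 0,"ay": -0.0555,"az": 0,"hand": 35},{"tx": 0.027,"ty": 0,"tz": -0.061,"ax": 0,"ay": -0.0665,"az": 0,"hand": 35},{"tx": 0.031,"ty": 0,"tz": -0.068,"ax": 0,"ay": -0.075,"az": 0,"hand": 35},{"tx": 0.0355,"ty": 0,"tz": -0.0755,"ax": 0,"ay": -0.0835,"az": 0,"hand": 35}]}}

```text
clock: 12.05
position: [0.5884, 0.0034, 0.1155]
eef_rot: [3.14, 0.0, 1.316]
ft_force: [-0.2, 0.3, -5.0]
width: 0.544
```

Run:
```python
from pred import *
rep()
for d in (1,2,3,4,5,6,8):rotabout([0,0,0.087],d,0)
```

```text
t 12.05 P [0.5884 0.0034 0.1155] st [-91.4421  -0.257  115.5016] joints [-0.0852  0.0704  1.88   -0.0005  1.1899  0.1697] F [-0.2469  0.35   -4.9778] M [ 0.0121 -0.0049 -0.0164] w 46.464696844185134
tool in station: z [-0.0002 -0.0013 -1.    ] x [ 1.     -0.0017 -0.0002]
row t [ 0.0017  0.     -0.0053] a [-0.     -0.0056 -0.    ] dist mm 1.6716727619897256 deg 0.9999999999999998
row t [ 0.0035  0.     -0.0106] a [-0.     -0.0111 -0.    ] dist mm 3.343218219626472 deg 2.000000000000001
row t [ 0.0054  0.     -0.0158] a [-0.     -0.0167 -0.    ] dist mm 5.014509078252001 deg 3.0
row t [ 0.0074  0.     -0.021 ] a [-0.     -0.0222 -0.    ] dist mm 6.685418062596764 deg 4.0
row t [ 0.0094  0.     -0.0262] a [-0.     -0.0278 -0.    ] dist mm 8.355817926472401 deg 4.999999999999999
row t [ 0.0116  0.     -0.0313] a [-0.0001 -0.0333 -0.    ] dist mm 10.025581462462085 deg 6.0
row t [ 0.0162  0.     -0.0415] a [-0.0001 -0.0444 -0.0001] dist mm 13.36269097309397 deg 8.000000000000004
```

{"name": "step_arm", "arguments": {"motion": [{"tx": 0.001,"ty": 0,"tz": -0.0025,"ax": 0,"ay": -0.003,"az": 0,"hand": 35},{"tx": 0.0017,"ty": 0,"tz": -0.0053,"ax": 0,"ay": -0.0055,"az": 0,"hand": 35},{"tx": 0.0026,"ty": 0,"tz": -0.008,"ax": 0,"ay": -0.0083,"az": 0,"hand": 35},{"tx": 0.0035,"ty": 0,"tz": -0.0106,"ax": 0,"ay": -0.011,"az": 0,"hand": 35},{"tx": 0.0045,"ty": 0,"tz": -0.0132,"ax": 0,"ay": -0.0138,"az": 0,"hand": 35},{"tx": 0.0054,"ty": 0,"tz": -0.0158,"ax": 0,"ay": -0.0167,"az": 0,"hand": 35},{"tx": 0.0064,"ty": 0,"tz": -0.0184,"ax": 0,"ay": -0.0195,"az": 0,"hand": 35},{"tx": 0.0074,"ty": 0,"tz": -0.021,"ax": 0,"ay": -0.0222,"az": 0,"hand": 35}]}}

```text
clock: 12.85
position: [0.5889, 0.0056, 0.1219]
eef_rot: [3.14, 0.071, 1.316]
ft_force: [0.1, 0.2, -5.1]
width: 0.54
```

Run:
```python
from pred import *
rep()
a=manip.snapshot("scene")[:,:,::-1]
cv2.imwrite("pics/s11c.png",cv2.resize(a[130:240,230:390],None,fx=5,fy=5,interpolation=cv2.INTER_CUBIC))
for d in (1,2,3,4,5,6,8):rotabout([0,0,0.087],d,0)
```

```text
t 12.85 P [0.5889 0.0056 0.1219] st [-89.1603  -0.2736 121.9067] joints [-0.0471  0.0781  1.8616 -0.074   1.216   0.2339] F [ 0.1049  0.1503 -5.0974] M [ 0.0182 -0.0069 -0.0129] w 46.10533625499612
tool in station: z [-0.0706 -0.0013 -0.9975] x [ 0.9975 -0.0017 -0.0705]
row t [ 0.0017  0.     -0.0053] a [-0.     -0.0056 -0.    ] dist mm 1.668028257585818 deg 0.9999999999999998
row t [ 0.0035  0.     -0.0105] a [-0.     -0.0111 -0.    ] dist mm 3.335929488361789 deg 2.0000000000000004
row t [ 0.0054  0.     -0.0158] a [-0.     -0.0167 -0.    ] dist mm 5.003576675191668 deg 3.0
row t [ 0.0074  0.     -0.021 ] a [-0.     -0.0222 -0.    ] dist mm 6.6708428202855545 deg 4.000000000000001
row t [ 0.0095  0.     -0.0261] a [-0.     -0.0278 -0.    ] dist mm 8.337600954871489 deg 4.999999999999999
row t [ 0.0117  0.     -0.0312] a [-0.0001 -0.0333 -0.    ] dist mm 10.00372414886438 deg 6.000000000000001
row t [ 0.0163  0.     -0.0414] a [-0.0001 -0.0444 -0.0001] dist mm 13.33355824615918 deg 8.0
```

View pics/s11c.png

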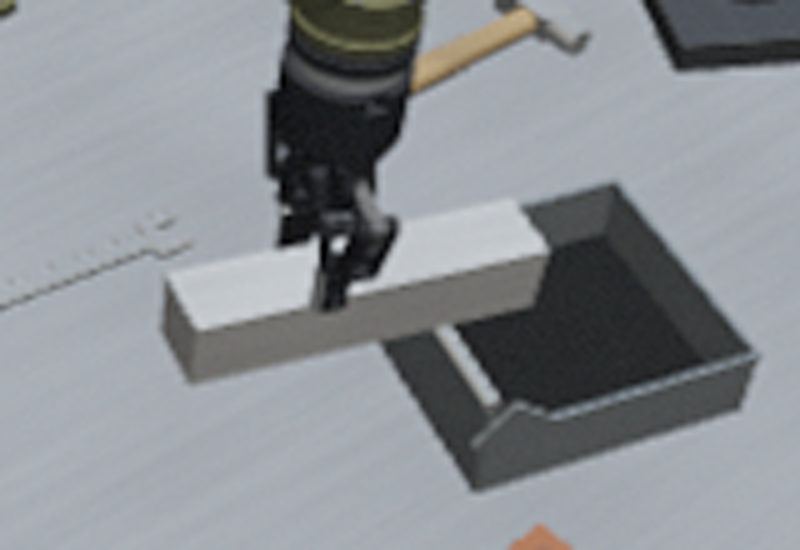

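{"name": "step_arm", "arguments": {"motion": [{"tx": 0.0017,"ty": 0,"tz": -0.0053,"ax": 0,"ay": -0.0055,"az": 0,"hand": 35},{"tx": 0.0035,"ty": 0,"tz": -0.0105,"ax": 0,"ay": -0.011,"az": 0,"hand": 35},{"tx": 0.0045,"ty": 0,"tz": -0.013,"ax": 0,"ay": -0.014,"az": 0,"hand": 35},{"tx": 0.0054,"ty": 0,"tz": -0.0158,"ax": 0,"ay": -0.0165,"az": 0,"hand": 35},{"tx": 0.0064,"ty": 0,"tz": -0.0184,"ax": 0,"ay": -0.0195,"az": 0,"hand": 35},{"tx": 0.0074,"ty": 0,"tz": -0.021,"ax": 0,"ay": -0.022,"az": 0,"hand": 35},{"tx": 0.0074,"ty": 0,"tz": -0.021,"ax": 0,"ay": -0.022,"az": 0,"hand": 35},{"tx": 0.0074,"ty": 0,"tz": -0.021,"ax": 0,"ay": -0.022,"az": 0,"hand": 35}]}}

```text
clock: 13.7
position: [0.5897, 0.0084, 0.1281]
eef_rot: [3.14, 0.14, 1.316]
ft_force: [0.5, -0.3, -4.5]
width: 0.539
```

Run:
```python
from pred import *
rep()
a=manip.snapshot("scene")[:,:,::-1]
cv2.imwrite("pics/s12c.png",cv2.resize(a[130:240,230:390],None,fx=5,fy=5,interpolation=cv2.INTER_CUBIC))
for d in (1,2,3,4,5,6,8):rotabout([0,0,0.087],d,0)
```

```text
t 13.7 P [0.5897 0.0084 0.1281] st [-86.2859  -0.2915 128.12  ] joints [-0.0094  0.0894  1.8422 -0.1436  1.2458  0.2934] F [ 0.5223 -0.2974 -4.5159] M [-0.0638 -0.0047 -0.0133] w 46.054360571455106
tool in station: z [-0.1394 -0.0013 -0.9902] x [ 0.9902 -0.0015 -0.1394]
row t [ 0.0017  0.     -0.0053] a [-0.     -0.0056 -0.    ] dist mm 1.6690235739729828 deg 0.9999999999999991
row t [ 0.0035  0.     -0.0106] a [-0.     -0.0111 -0.    ] dist mm 3.3379200453389237 deg 2.0
row t [ 0.0054  0.     -0.0158] a [-0.     -0.0167 -0.    ] dist mm 5.006562321170117 deg 3.0
row t [ 0.0074  0.     -0.021 ] a [-0.     -0.0222 -0.    ] dist mm 6.674823327896871 deg 4.000000000000002
row t [ 0.0095  0.     -0.0261] a [-0.     -0.0278 -0.    ] dist mm 8.342576020984582 deg 5.0
row t [ 0.0117  0.     -0.0313] a [-0.0001 -0.0333 -0.    ] dist mm 10.009693394608677 deg 6.000000000000003
row t [ 0.0163  0.     -0.0414] a [-0.0001 -0.0444 -0.0001] dist mm 13.341514411746424 deg 8.000000000000002
```

View pics/s12c.png

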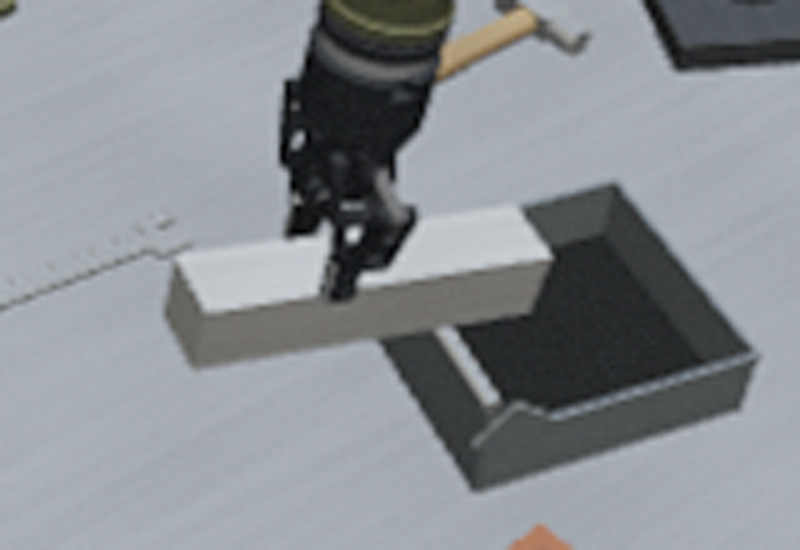

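{"name": "step_arm", "arguments": {"motion": [{"tx": 0.0009,"ty": 0,"tz": -0.0026,"ax": 0,"ay": -0.0028,"az": 0,"hand": 35},{"tx": 0.0017,"ty": 0,"tz": -0.0053,"ax": 0,"ay": -0.0055,"az": 0,"hand": 35},{"tx": 0.0017,"ty": 0,"tz": -0.0053,"ax": 0,"ay": -0.0055,"az": 0,"hand": 35},{"tx": 0.0017,"ty": 0,"tz": -0.0053,"ax": 0,"ay": -0.0055,"az": 0,"hand": 35}]}}

```text
clock: 14.15
position: [0.5901, 0.0092, 0.1299]
eef_rot: [3.14, 0.157, 1.316]
ft_force: [-0.3, -0.7, -4.1]
width: 0.542
```

Run:
```python
from pred import *
rep()
a=manip.snapshot("scene")[:,:,::-1]
cv2.imwrite("pics/s13c.png",cv2.resize(a[130:240,230:390],None,fx=5,fy=5,interpolation=cv2.INTER_CUBIC))
for d in (1,2,3,4,5,6,8):rotabout([0,0,0.087],d,0)
```

```text
t 14.15 P [0.5901 0.0092 0.1299] st [-85.4324  -0.4728 129.8748] joints [-0.0001  0.0926  1.837  -0.1604  1.2537  0.3077] F [-0.318  -0.6679 -4.088 ] M [ 0.0756  0.0138 -0.0387] w 46.27760600510751
tool in station: z [-0.1563 -0.0017 -0.9877] x [ 0.9877 -0.0015 -0.1563]
row t [ 0.0017  0.     -0.0053] a [-0.     -0.0056 -0.    ] dist mm 1.669637298106253 deg 1.0000000000000004
row t [ 0.0036  0.     -0.0105] a [-0.     -0.0111 -0.    ] dist mm 3.3391474468679707 deg 2.0
row t [ 0.0055  0.     -0.0158] a [-0.     -0.0167 -0.    ] dist mm 5.008403306623616 deg 3.0000000000000018
row t [ 0.0075  0.     -0.021 ] a [-0.     -0.0222 -0.    ] dist mm 6.6772777570766095 deg 3.9999999999999996
row t [ 0.0096  0.     -0.0261] a [-0.     -0.0278 -0.    ] dist mm 8.345643706976256 deg 4.999999999999999
row t [ 0.0117  0.     -0.0312] a [-0.0001 -0.0333 -0.0001] dist mm 10.013374103796176 deg 6.000000000000003
row t [ 0.0164  0.     -0.0414] a [-0.0001 -0.0444 -0.0001] dist mm 13.346420279762006 deg 8.0
```

View pics/s13c.png

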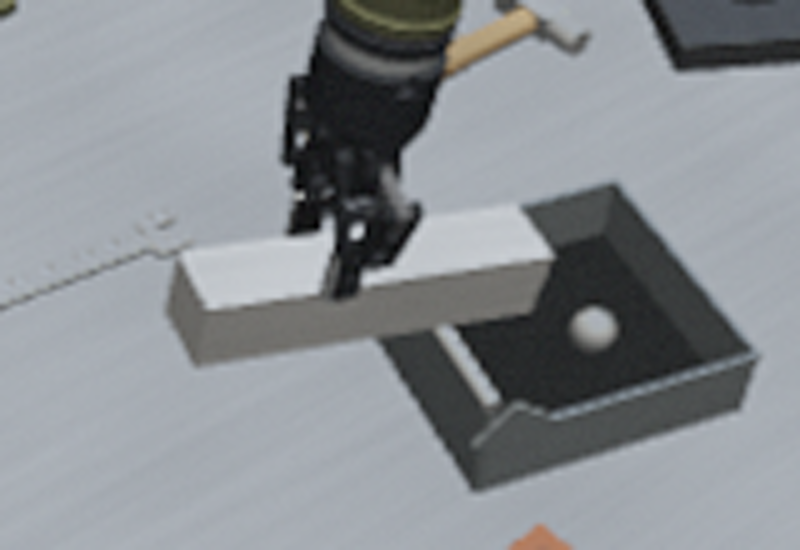

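The ball is out: it appears on the tray floor at about crop pixel (595, 328). Now I lower the tube back down the same path.

Run:
```python
from pred import *
for d in (-3,-6,-10,-14,-18,-22,-26,-30):rotabout([0,0,0.087],d,0)
```

```text
row t [-0.0046 -0.      0.016 ] a [0.     0.0167 0.    ] dist mm 5.008403306623603 deg 3.0000000000000013
row t [-0.0084 -0.      0.0323] a [0.0001 0.0333 0.0001] dist mm 10.013374103796183 deg 6.000000000000001
row t [-0.0121 -0.0001  0.0542] a [0.0001 0.0556 0.0001] dist mm 16.675401006820927 deg 10.0
row t [-0.0143 -0.0001  0.0764] a [0.0001 0.0778 0.0001] dist mm 23.31711150236747 deg 14.0
row t [-0.0149 -0.0001  0.0986] a [0.0002 0.1    0.0002] dist mm 29.930413689274097 deg 18.000000000000007
row t [-0.014  -0.0002  0.1209] a [0.0002 0.1222 0.0002] dist mm 36.50725027752711 deg 22.0
row t [-0.0115 -0.0002  0.143 ] a [0.0002 0.1444 0.0002] dist mm 43.03960840482777 deg 26.000000000000004
row t [-0.0075 -0.0003  0.1649] a [0.0003 0.1667 0.0003] dist mm 49.51952939903059 deg 30.0
```

{"name": "step_arm", "arguments": {"motion": [{"tx": -0.0046,"ty": 0,"tz": 0.016,"ax": 0,"ay": 0.0165,"az": 0,"hand": 35},{"tx": -0.0084,"ty": 0,"tz": 0.0323,"ax": 0,"ay": 0.0335,"az": 0,"hand": 35},{"tx": -0.012,"ty": 0,"tz": 0.054,"ax": 0,"ay": 0.0555,"az": 0,"hand": 35},{"tx": -0.0143,"ty": 0,"tz": 0.0764,"ax": 0,"ay": 0.078,"az": 0,"hand": 35},{"tx": -0.015,"ty": 0,"tz": 0.0986,"ax": 0,"ay": 0.1,"az": 0,"hand": 35},{"tx": -0.014,"ty": 0,"tz": 0.121,"ax": 0,"ay": 0.122,"az": 0,"hand": 35},{"tx": -0.0115,"ty": 0,"tz": 0.143,"ax": 0,"ay": 0.1445,"az": 0,"hand": 35},{"tx": -0.0115,"ty": 0,"tz": 0.143,"ax": 0,"ay": 0.1445,"az": 0,"hand": 35}]}}

```text
clock: 15.0
position: [0.5861, -0.0023, 0.0863]
eef_rot: [-3.14, -0.296, 1.314]
ft_force: [-1.1, -0.4, -3.6]
width: 0.545
```

Run:
```python
from pred import *
rep()
for d in (-3,-6,-9,-12,-13):rotabout([0,0,0.087],d,0)
row(st2w([-.0943,-.0005,.065]),tool(-30));row(st2w([-.0943,-.0005,.0635]),tool(-30))
```

```text
t 15.0 P [ 0.5861 -0.0023  0.0863] st [-97.553    0.4754  86.2721] joints [-0.2431  0.0816  1.9453  0.3276  1.1331 -0.1288] F [-1.1304 -0.363  -3.6324] M [-0.4154  0.1395  0.0571] w 46.50279435081893
tool in station: z [ 0.2914  0.0001 -0.9566] x [ 0.9566 -0.0038  0.2914]
row t [-0.0044  0.      0.0164] a [ 0.0001  0.0167 -0.    ] dist mm 5.107422143708547 deg 3.0000000000000004
row t [-0.008   0.      0.0331] a [ 0.0001  0.0333 -0.    ] dist mm 10.211343915401217 deg 6.0000000000000036
row t [-0.0106  0.      0.0499] a [ 0.0002  0.05   -0.    ] dist mm 15.308267342042292 deg 8.999999999999998
row t [-0.0124  0.0001  0.0668] a [ 0.0003  0.0667 -0.    ] dist mm 20.39469924691214 deg 11.999999999999996
row t [-0.0128  0.0001  0.0725] a [ 0.0003  0.0722 -0.    ] dist mm 22.08724233004971 deg 12.999999999999998
row t [-0.0103  0.0033  0.071 ] a [ 0.0001  0.0725 -0.0012] dist mm 21.541509610486255 deg 13.059044403048656
row t [-0.0117  0.0033  0.0758] a [ 0.0001  0.0725 -0.0012] dist mm 23.023965799633867 deg 13.059044403048656
```

{"name": "step_arm", "arguments": {"motion": [{"tx": -0.0044,"ty": 0,"tz": 0.0164,"ax": 0,"ay": 0.0165,"az": 0,"hand": 35},{"tx": -0.008,"ty": 0.001,"tz": 0.033,"ax": 0,"ay": 0.0335,"az": 0,"hand": 35},{"tx": -0.0105,"ty": 0.001,"tz": 0.05,"ax": 0,"ay": 0.05,"az": 0,"hand": 35},{"tx": -0.0115,"ty": 0.002,"tz": 0.062,"ax": 0,"ay": 0.0625,"az": 0,"hand": 35},{"tx": -0.011,"ty": 0.002,"tz": 0.07,"ax": 0,"ay": 0.0715,"az": 0,"hand": 35},{"tx": -0.0117,"ty": 0.002,"tz": 0.0745,"ax": 0,"ay": 0.0725,"az": -0.001,"hand": 35},{"tx": -0.0117,"ty": 0.002,"tz": 0.0745,"ax": 0,"ay": 0.0725,"az": -0.001,"hand": 35}]}}

```text
clock: 15.7
position: [0.5878, 0.0003, 0.0642]
eef_rot: [3.141, -0.522, 1.318]
ft_force: [-0.6, -1.7, -3.0]
width: 0.545
```

Run:
```python
from pred import *
rep()
a=manip.snapshot("scene")[:,:,::-1]
cv2.imwrite("pics/s14c.png",cv2.resize(a[130:240,230:390],None,fx=5,fy=5,interpolation=cv2.INTER_CUBIC))
pred("",[230,130],5,60,-.156,0)
```

```text
t 15.7 P [0.5878 0.0003 0.0642] st [-94.5446  -0.4767  64.1631] joints [-0.3445  0.1409  1.9737  0.5759  1.1482 -0.3652] F [-0.6347 -1.7213 -2.9503] M [-0.6753  0.1718  0.009 ] w 46.51406554319623
tool in station: z [ 0.4987 -0.0007 -0.8668] x [0.8668 0.     0.4987]
0 0 -0.025 [213. 482.]
0 0 0.025 [185. 427.]
0 0.05 -0.025 [179. 450.]
0 0.05 0.025 [150. 394.]
0.24 0 -0.025 [522. 273.]
0.24 0 0.025 [484. 222.]
0.24 0.05 -0.025 [496. 234.]
0.24 0.05 0.025 [458. 182.][ WARN:0@1.743] global loadsave.cpp:275 findDecoder imread_(''): can't open/read file: check file path/integrity
```

View pics/s14c.png

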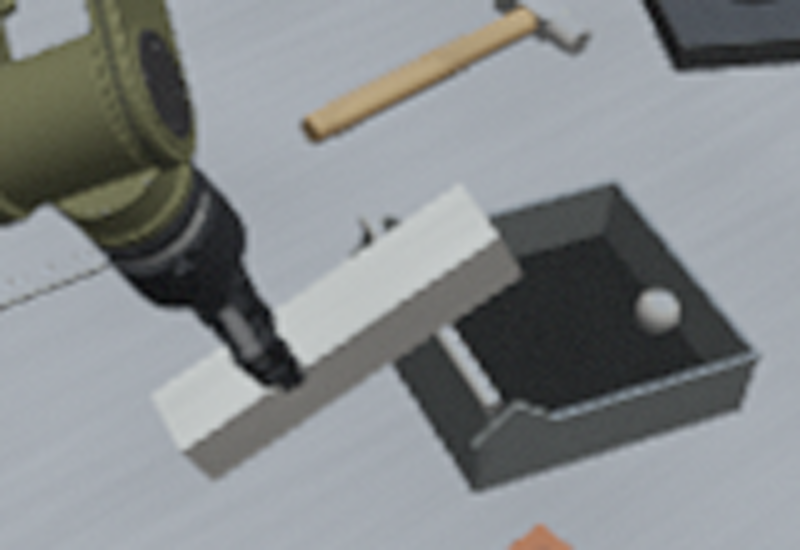

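{"name": "step_arm", "arguments": {"motion": [{"tx": -0.0015,"ty": 0,"tz": 0.003,"ax": 0,"ay": 0,"az": 0,"hand": 35},{"tx": -0.0015,"ty": 0,"tz": 0.003,"ax": 0,"ay": 0,"az": 0,"hand": 35},{"tx": -0.0015,"ty": 0,"tz": 0.003,"ax": 0,"ay": 0,"az": 0,"hand": 52},{"tx": -0.0015,"ty": 0,"tz": 0.003,"ax": 0,"ay": 0,"az": 0,"hand": 65},{"tx": -0.0015,"ty": 0,"tz": 0.003,"ax": 0,"ay": 0,"az": 0,"hand": 85},{"tx": -0.0015,"ty": 0,"tz": 0.003,"ax": 0,"ay": 0,"az": 0,"hand": 85},{"tx": -0.0015,"ty": 0,"tz": 0.003,"ax": 0,"ay": 0,"az": 0,"hand": 85}]}}

```text
clock: 16.45
position: [0.5881, 0.0006, 0.0636]
eef_rot: [3.14, -0.522, 1.318]
ft_force: [-0.1, 0.0, -0.4]
width: 0.994
```

Run:
```python
from pred import *
rep()
a=manip.snapshot("scene")[:,:,::-1]
cv2.imwrite("pics/s15c.png",cv2.resize(a[130:240,230:390],None,fx=5,fy=5,interpolation=cv2.INTER_CUBIC))
```

```text
t 16.45 P [0.5881 0.0006 0.0636] st [-94.2679  -0.7153  63.6439] joints [-0.3441  0.1418  1.9738  0.5768  1.1468 -0.3663] F [-0.1392  0.0015 -0.4415] M [-0.2231  0.0651  0.0493] w 84.86336476960564
tool in station: z [ 0.499  -0.0013 -0.8666] x [0.8666 0.0005 0.499 ]
```

View pics/s15c.png

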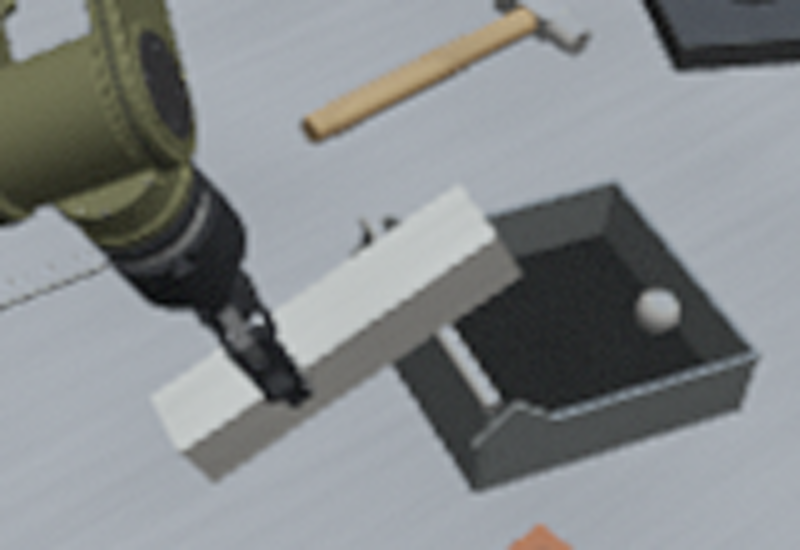

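The tube rests and is released, and the ball hasn't moved. I withdraw straight back along the tool.

{"name": "step_arm", "arguments": {"motion": [{"tx": 0,"ty": 0,"tz": -0.06,"ax": 0,"ay": 0,"az": 0,"hand": 85},{"tx": 0,"ty": 0,"tz": -0.15,"ax": 0,"ay": 0,"az": 0,"hand": 85},{"tx": 0,"ty": 0,"tz": -0.28,"ax": 0,"ay": 0,"az": 0,"hand": 85},{"tx": 0,"ty": 0,"tz": -0.4,"ax": 0,"ay": 0,"az": 0,"hand": 85},{"tx": 0,"ty": 0,"tz": -0.5,"ax": 0,"ay": 0,"az": 0,"hand": 85},{"tx": 0,"ty": 0,"tz": -0.55,"ax": 0,"ay": 0,"az": 0,"hand": 85},{"tx": 0,"ty": 0,"tz": -0.55,"ax": 0,"ay": 0,"az": 0,"hand": 85},{"tx": 0,"ty": 0,"tz": -0.55,"ax": 0,"ay": 0,"az": 0,"hand": 85}]}}

```text
clock: 17.3
position: [0.5668, -0.0786, 0.2053]
eef_rot: [-3.141, -0.523, 1.317]
ft_force: [-0.0, 0.5, 0.0]
width: 0.994
```

Run:
```python
from pred import *
rep()
a=manip.snapshot("scene")[:,:,::-1]
b=manip.snapshot("top")[:,:,::-1]
cv2.imwrite("pics/s16.png",a);cv2.imwrite("pics/t16.png",b)
cv2.imwrite("pics/s16c.png",cv2.resize(a[130:240,230:390],None,fx=5,fy=5,interpolation=cv2.INTER_CUBIC))
pred("pics/s16.png",[230,130],5,60,-.156,0)
print("ball",w2st(onplane("scene",230+658/5,130+310/5,.019)))
```

```text
t 17.3 P [ 0.5668 -0.0786  0.2053] st [-176.279     0.0896  205.3267] joints [-0.4868 -0.0075  1.87    0.5125  1.4321 -0.3455] F [-0.0373  0.4677  0.0424] M [-0.2803  0.0657 -0.043 ] w 84.86992194352447
tool in station: z [ 0.4993  0.0002 -0.8664] x [ 0.8664 -0.0004  0.4993]
0 0 -0.025 [213. 482.]
0 0 0.025 [185. 427.]
0 0.05 -0.025 [179. 450.]
0 0.05 0.025 [150. 394.]
0.24 0 -0.025 [522. 273.]
0.24 0 0.025 [484. 222.]
0.24 0.05 -0.025 [496. 234.]
0.24 0.05 0.025 [458. 182.]
ball [ 0.1851 -0.0079  0.019 ]
```

View pics/s16c.png

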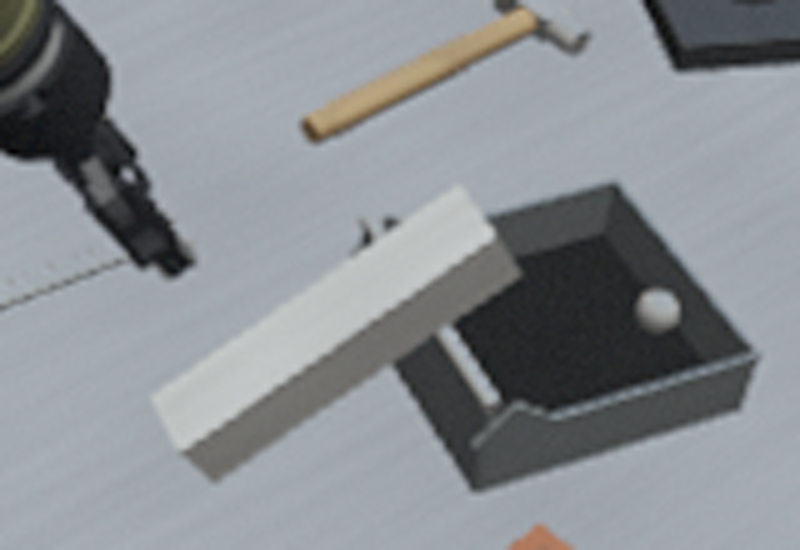

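View pics/t16.png

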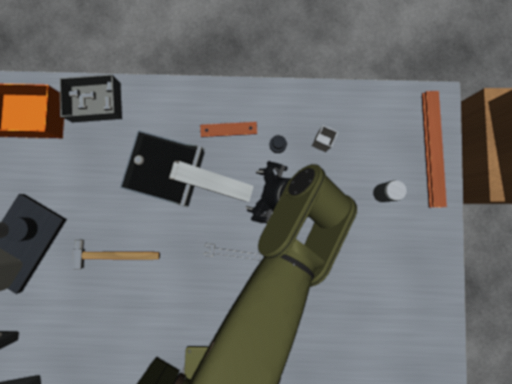

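View pics/s16.png

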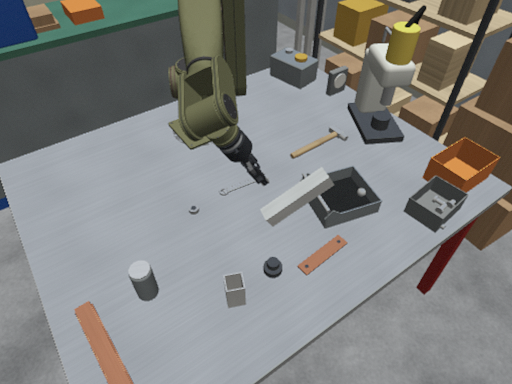

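The ball lies still in the tray at station (0.185, -0.008), the tube leans at the predicted corners, and the arm is clear. I'm handing in.

```bash
python3 -c "
from cell import manip; print(manip.job_done())"
```

```text
the job is handed in; nothing more can be done
None
```

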